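# Check the spring of the jar-clamp tester

## Task

Take the ointment jar that blocks the spring tester off its plate and stand it upright on the middle of the empty coaster in the tray. Then swing the tester's sprung arm all the way to its far stop and ease it back to rest, and push the loose tell-tale needle back to zero against the arm. Finally push the arm until its pointer stands level with the sliding flag, hold it there for a second and ease it back to rest, so that the needle stays behind reading at the flag to within one scale division; never let the arm snap back, and leave the flag and everything else as it is.

Things in the scene. Friction and masses are not known exactly. Their poses are not given: they have to be found in the camera images.
- tester: Spring tester: grey plate fixed to the table, 12 mm thick, from -35 to +235 mm in its x and +-150 mm in y. Origin at table height under the upright pivot axis (z up) about which arm, needle and flag all turn, counter-clockwise from above as their readings grow. A reading q (rad) is the direction q - 0.55 rad from the tester's own x axis.
- swing (a joint): Reading (rad) of the sprung arm: 0 at its rest stop, 1.1 at its far stop. Steel bar 14 mm wide, top 34 mm above the table, with the black post on it; pointer ends 168 mm from the pivot. Its spring drives it to 0: about 4 N at the post at rest, 14 N at the far stop. Let go far out it snaps back faster than allowed (3.5 rad/s); let go within 0.1 rad of rest it does not.
- post (a point): Black upright post on the sprung arm by which it is pushed or gripped: 16 mm in diameter, from 34 to 100 mm above the table, 130 mm from the pivot; the point is on its axis at 75 mm height.
- swing_mark (a point): Point on the sprung arm's centre line 170 mm from the pivot, 30 mm above the table: where its pointer reads the scale, a white arc on the plate 150 to 180 mm from the pivot with a tick each 0.05 rad (one division), every fifth long, zero at the clockwise end.
- needle (a joint): Reading (rad) of the tell-tale needle, 0 to 1.13: thin dark bar, 6 mm wide, 195 mm long, under the arm. No spring: light friction (0.3 N at its pin) keeps it where it is left. The arm pushes it ahead to larger readings (both then read the same) and leaves it behind on return; only a push on its pin brings it back. It cannot read less than the arm.
- pin (a point): Slim steel pin standing up near the end of the needle, 12 mm in diameter, top 85 mm above the table, 185 mm from the pivot; the point is on its axis at 60 mm height.
- needle_mark (a point): Point on the needle's centre line 170 mm from the pivot, 30 mm above the table.
- flag (a joint): Reading (rad) at which the sliding flag stands, somewhere from 0.55 to 0.95. It is stiff to move; it must stay where it is. Upright aluminium fin 4 mm thick on the outer rim of the scale, 202 to 222 mm from the pivot, up to 46 mm above the table.
- flag_mark (a point): Point on the flag's line towards the pivot, 170 mm from the pivot, 30 mm above the table (on the scale, not on the fin): the reading to reach.
- jar_mid (a point): Centre, 30 mm above its underside, of the ointment jar standing on the tester's plate (top of the plate 12 mm above the table) in the arm's way. Amber, white screw lid, 44 mm in diameter, 60 mm high, about 0.12 kg; z along its axis.
- jar: The same ointment jar; origin at the centre of its underside.
- tray: Steel tray fixed to the table on the left or the right of the tester, 250 x 110 mm, rim 14 mm high, floor 3 mm above the table; origin under its centre, long side along its x. Three places in a row along its x at -75, 0 and +75 mm: two jars and the empty coaster, in any order.
- coaster_spot (a point): Centre of the top of the empty black rubber coaster in the tray: 60 mm in diameter, 2 mm thick, top about 5 mm above the table. The jar goes here, its axis within 12 mm of this point.
- jar_b_mid (a point): Centre of another jar of the same kind (44 mm in diameter, 60 mm high) in the tray; leave it.
- jar_c_mid (a point): Centre of the other jar of the same kind in the tray; leave it.
- weight_mid (a point): Half-way up a brass balance weight, 32 mm in diameter, 38 mm high, standing on the tester's plate beside the pivot on the far-stop side, outside the arm's sweep; leave it.
- amber_bottle_mid (a point): Half-way up an amber bottle, 56 mm in diameter, 110 mm high, beyond the tester; leave it.
- pack_mid (a point): Centre of a white pack, 50 x 120 x 35 mm, beyond the tester; leave it.
- tub_mid (a point): Half-way up a white tub, 76 mm in diameter, 85 mm high, beyond the tester; leave it.
- bowl_mid (a point): Centre, half-way up, of a steel bowl, 100 mm in diameter, 45 mm high, beyond the tester to the right; leave it.
- carton: Cardboard carton with amber bottles, 220 x 110 mm, 67 mm high over the bottles, fixed on the side opposite the tray; origin under its centre.

How it is judged:
By the outcome, as a careful person would: the job done as asked, in the order asked, and still so for the second after the job is handed in, with the robot touching nothing.
It also fails if it takes over 72 s, if anything falls off the work surface, if the arm or the gripper's body presses on something with over 40 N, if the wrist force passes 120 N, or if a joint passes its speed limit or range.

## Robot

A 6-joint arm with a two-finger parallel gripper is mounted at the origin on the work surface. World frame = base frame: x ahead of the robot, y to its left, z up, the work surface at z = 0. Lengths are in m, angles in rad, forces in N, time in s.
With the tool pointing down it reaches from about 0.35 to 0.775 m from the base axis. Payload 5.5 kg.
Tool frame: the origin (TCP) lies midway between the tips of the shut fingers; the grasp point (between the pads) lies hold_point_z behind it (hold_point_z is the distance from the TCP to the grasp point, in m); z points along the fingers, y is the direction in which the jaws open and shut (so a half turn about z gives the same grasp; the last joint's range is limited). The gripper opens to 85 mm and grips with 20 to 120 N. Pads are 22 mm wide; open, the fingers measure 114 mm over their backs; the gripper's body (76 mm by 85 mm) begins 54 mm behind the grasp point. The pads swing forward as they close: fully open they stand 13 mm farther back than shut.
Start: joints at [1.173, 0.313, 0.046, 1.304, 0, 1.431], TCP at [0.147, 0.556, 0.231] pointing down, gripper open.
Joint ranges: [-2.76, 2.76], [-0.86, 1.69], [-1.03, 1.26], [-2.2, 2.34], [-1.47, 1.5], [-3.14, 3.14]. Speed limits (rad/s): [2.57, 2.57, 3.14, 3.14, 3.14, 3.14].

## Interface

Orientations are given as a unit quaternion [w, x, y, z].
In Python, from workcell import * gives the robot as it stands. The module is installed in compiled form; this text tells all that it offers.
- The arm moves only by the tool jog_arm, never from a script. Its argument "plan" is a list of rows, each a list of 6 numbers: the shift along the world's x, y, z in m, then the turn, a rotation vector about the world's x, y, z in degrees. A call has exactly 10 rows; each row shifts and turns the commanded pose from where the row before left it; what a row does not reach is not made up. A row lasts 1/10 s, in which the tool goes at most 50 mm and 8.59 degrees, less where a joint would pass 70% of its speed; a pose out of reach is approached as far as the arm can. A call with a gripper value outside its range is refused whole. "hand" is the opening, from 0 (shut) to 1 (fully open), set as the call begins (left out, the last holds). The fingers move at their own pace and stop on an object; "force" is the grip in N (left out, the last holds). Time passes only in rows, so rows that do not move let the fingers close, or fill a call up. It gives the time, the measured TCP pose, the force and the opening at its end, in the units of the state.
- get_state(): the state, without advancing time (a new reading comes with each control period).
- read_camera(name): name is "scene" or "side" or "wrist"; returns the picture (384x512x3 uint8, red, green, blue); there is no depth.
- calibration(name): a dict with "K" (3x3 intrinsics, pixels), "world_to_cam" (4x4, takes a point from world to camera coordinates). Camera axes: x right, y down, z forward; pixel columns grow to the right and rows downward; lengths in m; the calibration is good to about 2 mm. A picture is of the moment at which its call begins: read the wrist's pose just before it. calibration takes no time and is no camera call; for the wrist camera it gives the pose at the moment of the call.
- hand_in(): hands the job in, once; it reports no verdict.
The state is a dict: "clock": time; "joint_pos": joint angles; "qvel": joint speeds; "tau": joint torques, N m; "tcp_pos": TCP position; "orientation": TCP orientation; "wrist_force": force on the tool from outside, world axes, zero at the start; "ft_torque": the same for the moment, N m; "finger_gap": finger opening in m.
Only numpy, scipy, OpenCV 4.12 (cv2) and the standard library are available. Lean on these libraries where they do the work, as an engineer would, in place of code of your own. Each camera call takes 0.05 s, during which the arm holds its last target.

## Working session

There is one attempt and no reset: what is moved stays moved. The work goes in short steps, Python scripts to look and compute and a tool call to move; the robot and the scene stay as the last step left them, time stands still between calls to the robot, and variables do not carry over. Pictures are saved under pics/ and viewed, and the job is handed in when it is done.

Besides the shell and the picture viewer there is one more tool, called after "Request:" as a command line: name --pt "numbers of a row" for each row, then --argument value for the rest. jog_arm: Moves the arm, as the interface text tells. Its arguments: {"type":"object","properties":{"plan":{"type":"array","items":{"type":"array","items":{"type":"number"}}},"hand":{"type":"number"},"force":{"type":"number"}},"required":["plan"]}

```bash
mkdir -p pics; python3 - <<'E'
from workcell import *
import cv2
s=get_state(); print({k:(v if not hasattr(v,'round') else v) for k,v in s.items()})
for n in ["scene","side","wrist"]:
    c=calibration(n); print(n,c["K"],c["world_to_cam"])
    cv2.imwrite(f"pics/{n}0.png",read_camera(n)[:,:,::-1])
try: print(hold_point_z)
except Exception as e: print(e)
E
```

```text
{'clock': 0.0, 'joint_pos': array([ 1.17340511e+00,  3.13993947e-01,  4.49742461e-02,  1.30360333e+00,
       -8.86902655e-06,  1.43119562e+00]), 'qvel': array([ 0.00109219,  0.00076889,  0.00066246, -0.00065709, -0.00023218,
        0.0021052 ]), 'tau': array([-1.56023791e-03, -4.80629361e+01,  2.98530543e+01,  1.94664480e-02,
       -1.78776868e-04, -4.56460789e-07]), 'tcp_pos': array([0.14640417, 0.55551656, 0.23041061]), 'orientation': array([-2.38019966e-04,  1.28538583e-01,  9.91704088e-01, -8.81804339e-04]), 'wrist_force': array([-0.17792291, -0.37164884,  0.3078764 ]), 'ft_torque': array([0.01763904, 0.00999429, 0.04068614]), 'finger_gap': 0.0852501976858204}
scene [[356.82944434   0.         255.07649784]
 [  0.         356.82944434 187.73869083]
 [  0.           0.           1.        ]] [[ 6.87888511e-01  7.25815757e-01 -9.39892357e-04 -3.72557447e-01]
 [ 4.84277944e-01 -4.59935957e-01 -7.44267283e-01 -2.11432394e-01]
 [-5.40633211e-01  5.11517744e-01 -6.67881223e-01  1.24527481e+00]
 [ 0.00000000e+00  0.00000000e+00  0.00000000e+00  1.00000000e+00]]
side [[402.16740898   0.         255.92933865]
 [  0.         402.16740898 192.76392449]
 [  0.           0.           1.        ]] [[-0.93034394 -0.36663512 -0.0062332   0.51366635]
 [-0.22855043  0.59307658 -0.77202647  0.19676387]
 [ 0.28674878 -0.71682554 -0.63555981  0.82490526]
 [ 0.          0.          0.          1.        ]]
wrist [[307.62812045   0.         254.12951639]
 [  0.         307.62812045 196.9191473 ]
 [  0.           0.           1.        ]] [[ 0.2551579   0.96689528 -0.00282079 -0.57368969]
 [ 0.92155597 -0.24230814  0.30335023 -0.03970522]
 [ 0.29262441 -0.08000173 -0.95287495  0.37951102]
 [ 0.          0.          0.          1.        ]]
0.0187
```

```bash
ls; python3 -c "
import workcell; print([a for a in dir(workcell) if a[0]!='_'])"
```

```text
pics
['MotionError', 'calibration', 'get_state', 'hand_in', 'hold_point_z', 'read_camera']
```

View pics/scene0.png

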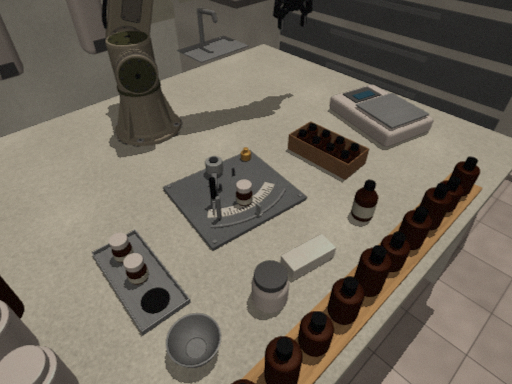

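View pics/side0.png

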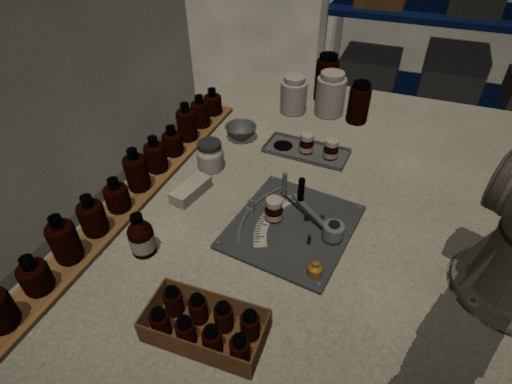

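View pics/wrist0.png

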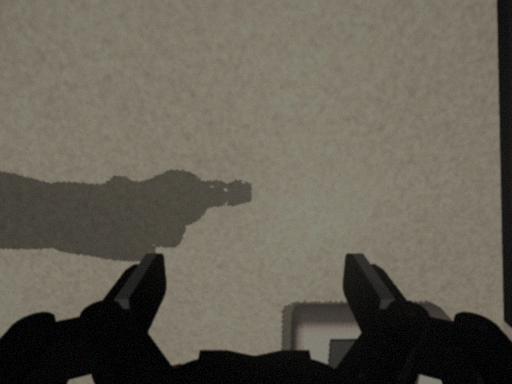

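The scene view shows the tester around (235,195), with the jar at (244,192), the tray at (140,278) and its empty coaster at (155,300). I'll enlarge these areas.

```bash
python3 - <<'E'
import cv2
a=cv2.imread('pics/scene0.png'); b=cv2.imread('pics/side0.png')
def crop(im,x,y,w,h,f,n):
    c=cv2.resize(im[y:y+h,x:x+w],None,fx=f,fy=f,interpolation=cv2.INTER_CUBIC)
    for i in range(0,w,20): cv2.putText(c,str(x+i),(i*f,10),0,.35,(0,255,255),1); cv2.line(c,(i*f,12),(i*f,16),(0,255,255),1)
    for j in range(0,h,20): cv2.putText(c,str(y+j),(0,j*f+4),0,.35,(0,255,255),1)
    cv2.imwrite(n,c)
crop(a,155,140,160,110,5,'pics/c1.png')
crop(b,205,165,170,120,4,'pics/c2.png')
crop(a,85,220,120,115,5,'pics/c3.png')
crop(b,215,105,150,80,5,'pics/c4.png')
E
```

```text
(no output)
```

View pics/c1.png

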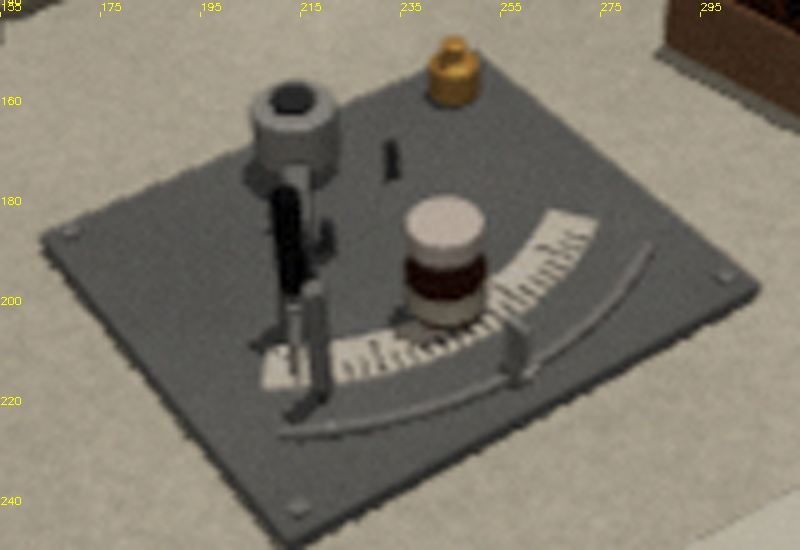

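View pics/c2.png

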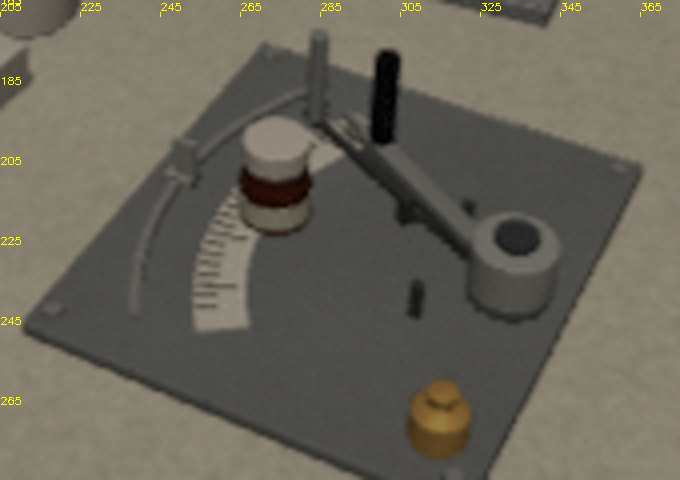

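View pics/c3.png

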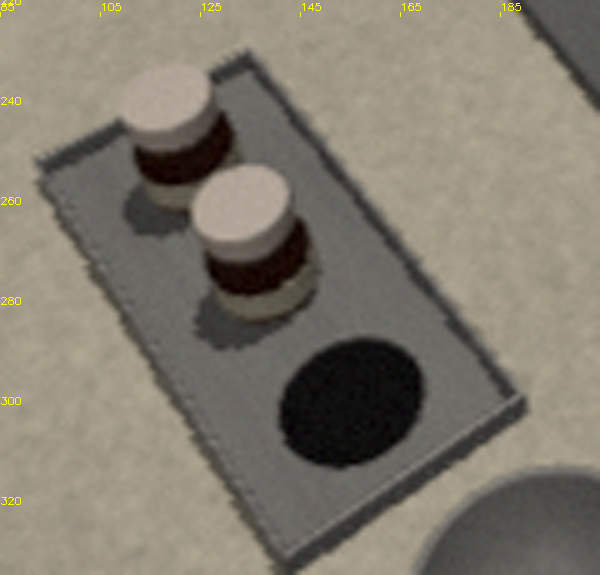

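View pics/c4.png

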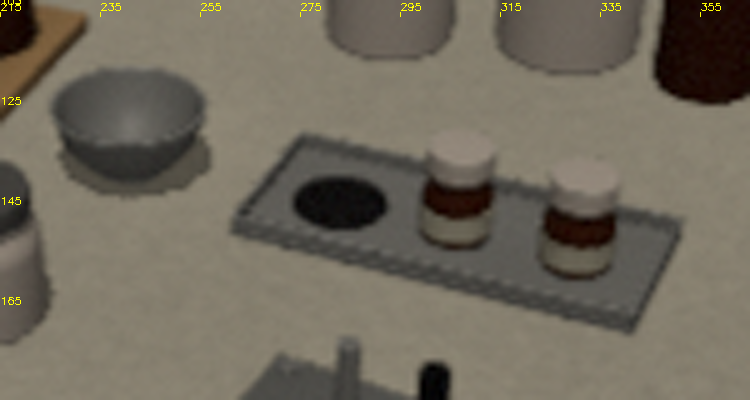

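```bash
cat > h.py <<'E'
import numpy as np, cv2
from scipy.optimize import least_squares
from workcell import *
def proj(c,P):
    P=np.atleast_2d(P); W=c["world_to_cam"]; q=P@W[:3,:3].T+W[:3,3]; u=q@c["K"].T
    return u[:,:2]/u[:,2:]
def ray_z(c,uv,z):
    W=c["world_to_cam"];R=W[:3,:3];t=W[:3,3]; o=-R.T@t
    d=R.T@np.linalg.inv(c["K"])@np.array([uv[0],uv[1],1.]); return o+d*(z-o[2])/d[2]
def loc(p,L):
    L=np.atleast_2d(np.array(L,float)); ca,sa=np.cos(p[2]),np.sin(p[2])
    return np.c_[p[0]+ca*L[:,0]-sa*L[:,1],p[1]+sa*L[:,0]+ca*L[:,1],L[:,2]]
def pol(p,q,r,z): 
    a=q-0.55; return loc(p,[[r*np.cos(a),r*np.sin(a),z]])[0]
def crop(im,x,y,w,h,f,n,g=20):
    c=cv2.resize(im[y:y+h,x:x+w],None,fx=f,fy=f,interpolation=cv2.INTER_CUBIC)
    for i in range(0,w,g): cv2.putText(c,str(x+i),(i*f,10),0,.35,(0,255,255),1)
    for j in range(0,h,g): cv2.putText(c,str(y+j),(0,j*f+4),0,.35,(0,255,255),1)
    cv2.imwrite(n,c)
E
python3 - <<'E'
from h import *
S=calibration("scene");D=calibration("side")
c1=lambda x,y:(155+x/5,140+y/5); c2=lambda x,y:(205+x/4,165+y/4)
c3=lambda x,y:(85+x/5,220+y/5); c4=lambda x,y:(215+x/5,105+y/5)
obs=[(S,(-.035,-.15,.012),c1(43,237)),(S,(.235,-.15,.012),c1(288,540)),(S,(.235,.15,.012),c1(760,285)),(S,(-.035,.15,.012),c1(480,50)),
(D,(.235,.15,.012),c2(25,322)),(D,(.235,-.15,.012),c2(265,43)),(D,(-.035,-.15,.012),c2(641,165))]
f=lambda p:np.concatenate([(proj(c,loc(p,[L]))[0]-o) for c,L,o in obs])
r=least_squares(f,[.45,0,0.]); print('tester',r.x,np.round(f(r.x).reshape(-1,2),1))
p=r.x
print('pivot hub', [proj(c,loc(p,[[0,0,.05]])) for c in(S,D)])
for nm,a,b,z in [('jar lid',c1(444,222),c2(276,138),.072),('weight',c1(454,85),c2(440,420),.02),('flagtop',c1(514,322),c2(186,140),.046),('posttop',c1(286,190),c2(387,54),.1),('pintop',c1(314,285),c2(319,35),.085)]:
    A=ray_z(S,a,z);B=ray_z(D,b,z); 
    for X in(A,B):
        d=X[:2]-p[:2]; print(nm,X.round(4),'r',np.hypot(*d).round(4),'q',((np.arctan2(d[1],d[0])-p[2]+.55+np.pi)%(2*np.pi)-np.pi).round(3))
obs2=None
for nm,a,b,z in [('coaster',c3(352,402),c4(340,203),.005),('jarb',c3(242,205),c4(460,152),.063),('jarc',c3(166,97),c4(585,182),.063)]:
    print(nm,ray_z(S,a,z).round(4),ray_z(D,b,z).round(4))
np.save('tester.npy',p)
E
```

```text
tester [ 0.36582748  0.00429998 -0.1317351 ] [[-1.5 -1.5]
 [-0.9 -0.1]
 [ 0.4 -0.8]
 [-1.3 -1.1]
 [-2.6 -0.2]
 [-1.1 -0.7]
 [ 0.6 -0.1]]
pivot hub [array([[213.70397058, 161.94600545]]), array([[332.9671895 , 227.41207385]])]
jar lid [ 0.5155 -0.0149  0.072 ] r 0.1509 q 0.554
jar lid [ 0.5121 -0.0143  0.072 ] r 0.1474 q 0.555
weight [0.3817 0.1127 0.02  ] r 0.1096 q 2.107
weight [0.3756 0.1111 0.02  ] r 0.1072 q 2.162
flagtop [ 0.5736 -0.0209  0.046 ] r 0.2093 q 0.561
flagtop [ 0.572  -0.0219  0.046 ] r 0.2078 q 0.555
posttop [ 0.4676 -0.0765  0.1   ] r 0.13 q 0.011
posttop [ 0.466  -0.0789  0.1   ] r 0.1302 q -0.011
pintop [ 0.5177 -0.1006  0.085 ] r 0.1845 q 0.077
pintop [ 0.5152 -0.1016  0.085 ] r 0.1831 q 0.065
coaster [ 0.6021 -0.3426  0.005 ] [ 0.5966 -0.3398  0.005 ]
jarb [ 0.5286 -0.3375  0.063 ] [ 0.522  -0.3303  0.063 ]
jarc [ 0.4531 -0.3326  0.063 ] [ 0.4466 -0.3243  0.063 ]
```

Request:
jog_arm --pt "0.018 -0.039 0.003 0 0 0.5" --pt "0.018 -0.039 0.003 0 0 0.5" --pt "0.018 -0.039 0.003 0 0 0.5" --pt "0.018 -0.039 0.003 0 0 0.5" --pt "0.018 -0.039 0.003 0 0 0.5" --pt "0.018 -0.039 0.003 0 0 0.5" --pt "0.018 -0.039 0.003 0 0 0.5" --pt "0.018 -0.039 0.003 0 0 0.5" --pt "0.018 -0.039 0.003 0 0 0.5" --pt "0.018 -0.039 0.003 0 0 0.5" --hand 1 --force 40

```text
clock: 1.15
tcp_pos: [0.3268, 0.1644, 0.2615]
orientation: [0.0, 0.085, 0.996, 0.0]
wrist_force: [0.5, 0.4, -0.6]
finger_gap: 0.0853
```

Request:
jog_arm --pt "0.018 -0.039 0.003 0 0 0.5" --pt "0.018 -0.039 0.003 0 0 0.5" --pt "0.018 -0.039 0.003 0 0 0.5" --pt "0.018 -0.039 0.003 0 0 0.5" --pt "0.018 -0.039 0.003 0 0 0.5" --pt "0 0 0 0 0 0" --pt "0 0 0 0 0 0" --pt "0 0 0 0 0 0" --pt "0 0 0 0 0 0" --pt "0 0 0 0 0 0"

```text
clock: 2.15
tcp_pos: [0.4162, -0.0279, 0.2764]
orientation: [0.0, 0.062, 0.998, 0.0]
wrist_force: [-0.0, -0.1, -0.7]
finger_gap: 0.0852
```

```bash
python3 - <<'E'
from h import *
import pickle
s=get_state(); print(s['clock'],s['tcp_pos'],s['orientation'],s['wrist_force'])
c=calibration("wrist"); im=read_camera("wrist")[:,:,::-1]; cv2.imwrite('pics/w1.png',im); pickle.dump(c,open('w1.pkl','wb'))
crop(im,0,0,512,384,1,'pics/w1a.png',50)
cv2.imwrite('pics/w1b.png',cv2.resize(im,(768,576),interpolation=cv2.INTER_CUBIC))
E
```

```text
2.15 [ 0.41621607 -0.02785579  0.27639688] [5.08758036e-05 6.23538125e-02 9.98054103e-01 8.68901279e-05] [-0.0380189  -0.12983957 -0.7372354 ]
```

View pics/w1b.png

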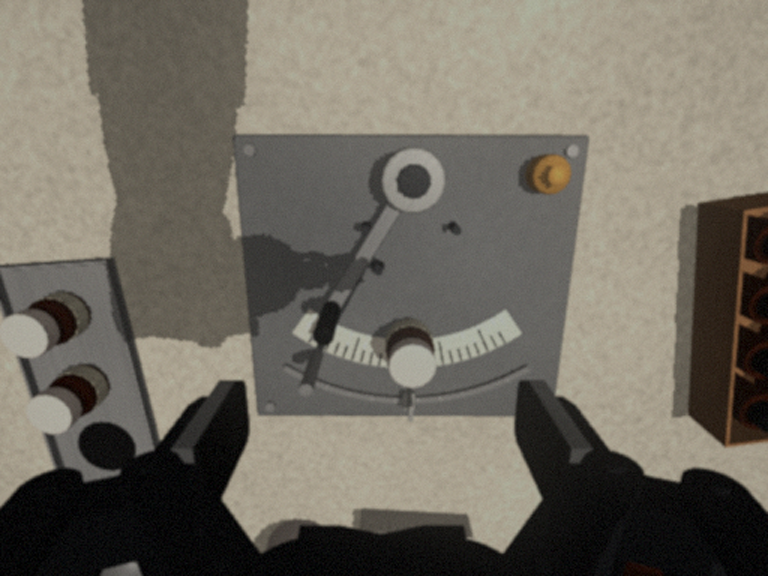

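The wrist view shows the whole plate: pivot (413,180), post (327,322), pin (306,388), jar lid (411,366) and flag fin (409,400) in the 768-wide picture. I'll enlarge it and refit.

```bash
python3 - <<'E'
from h import *
im=cv2.imread('pics/w1.png')
crop(im,150,80,130,100,6,'pics/d1.png',10)
crop(im,270,80,130,100,6,'pics/d1r.png',10)
crop(im,180,190,110,95,7,'pics/d2.png',10)
crop(im,265,190,110,95,7,'pics/d3.png',10)
E
```

```text
(no output)
```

View pics/d2.png

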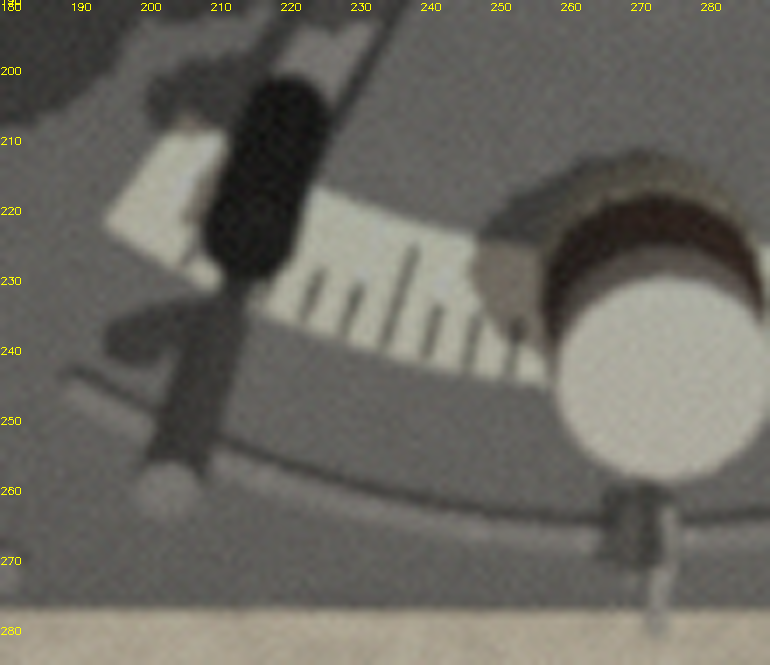

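View pics/d3.png

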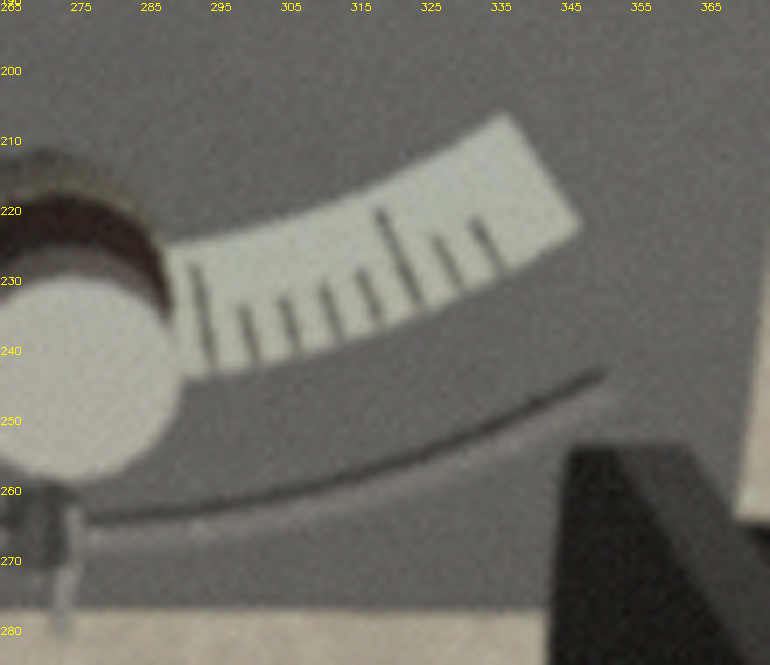

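View pics/d1.png

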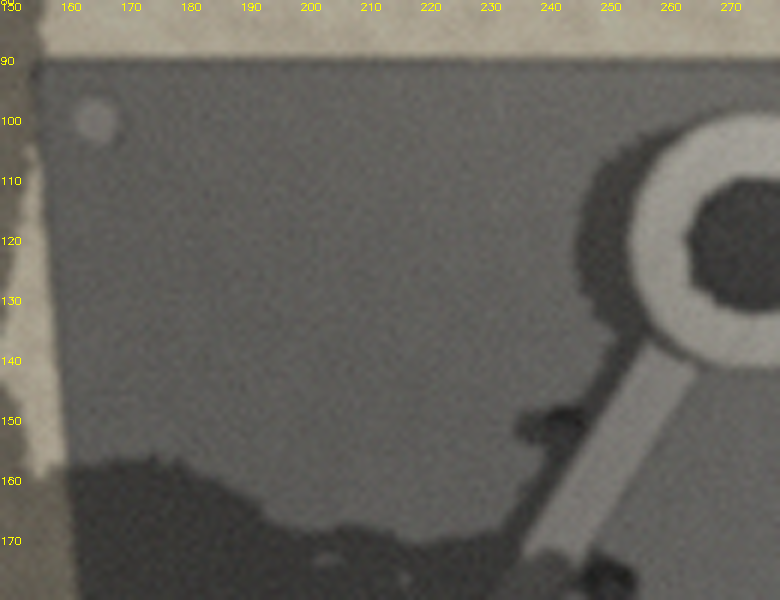

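View pics/d1r.png

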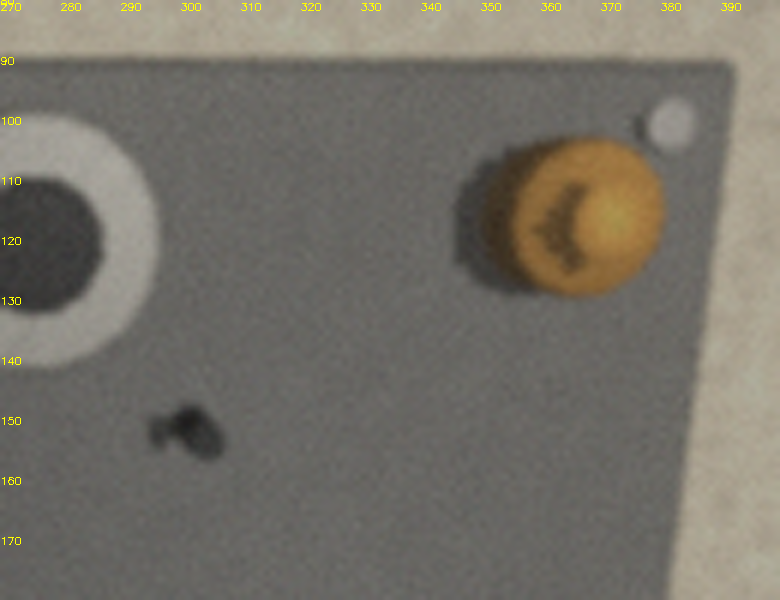

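```bash
python3 - <<'E'
from h import *
import pickle
W=pickle.load(open('w1.pkl','rb')); S=calibration("scene");D=calibration("side")
d2=lambda x,y:(180+x/7,190+y/7); d3=lambda x,y:(265+x/7,190+y/7)
cor=[((-.035,-.15,.012),(156.5,89.8)),((-.035,.15,.012),(392.8,90.3)),((.235,-.15,.012),(172,276.8))]
T=[(.25,d2(385,348)),(.15,d2(305,318)),(.2,d2(343,335)),(.3,d2(425,358)),(.35,d2(468,372)),(.75,d3(212,368)),(.8,d3(258,362)),(.85,d3(298,352)),(.9,d3(340,340)),(.95,d3(380,325)),(1.,d3(420,303)),(1.05,d3(462,288)),(1.1,d3(503,268))]
def f(p):
    e=[proj(W,loc(p,[L]))[0]-o for L,o in cor]
    e+=[proj(W,pol(p,q,p[3],.0125))[0]-o for q,o in T]
    return np.concatenate(e)
r=least_squares(f,[.366,.004,-.13,.178]);p=r.x;print(p,'\n',f(p).reshape(-1,2).round(1).tolist())
np.save('tester.npy',p[:3])
print('hub exp',proj(W,loc(p,[[0,0,.05]])),'seen',(274,120))
def rd(uv,z,n,c=W):
    X=ray_z(c,uv,z);d=X[:2]-p[:2]; print(n,X.round(4),'r',np.hypot(*d).round(4),'q',(np.arctan2(d[1],d[0])-p[2]+.55).round(4))
rd(d2(288,105),.1,'post top?');rd(d2(253,250),.1,'post top lowest')
rd(d2(168,490),.085,'pin top'); rd(d2(664,380),.072,'jar lid')
rd(d2(672,500),.046,'fin in');rd(d2(655,635),.046,'fin out');rd(d2(664,560),.046,'fin')
for q in (.5,.53,.56,.59): print(q,[((proj(W,pol(p,q,rr,z))[0]-(180,190))*7).round() for rr,z in((.202,.046),(.222,.046),(.202,.02),(.222,.02))])
E
```

```text
[ 0.36682345  0.00356405 -0.12924956  0.17806617] 
 [[-2.1, -0.5], [2.3, 0.1], [-0.8, 1.5], [-0.1, -0.0], [-0.3, 0.4], [0.1, 0.0], [0.2, 0.1], [0.0, -0.6], [0.3, 0.1], [-0.2, -0.2], [0.1, -0.3], [0.0, -0.3], [0.2, -0.2], [0.3, 0.6], [0.0, 0.2], [-0.2, 0.2]]
hub exp [[276.07576388 120.79678255]] seen (274, 120)
post top? [ 0.4448 -0.0683  0.1   ] r 0.106 q -0.0654
post top lowest [ 0.4683 -0.0777  0.1   ] r 0.13 q 0.0042
pin top [ 0.5171 -0.1024  0.085 ] r 0.1839 q 0.0649
jar lid [ 0.5133 -0.0146  0.072 ] r 0.1476 q 0.5556
fin in [ 0.5522 -0.0155  0.046 ] r 0.1863 q 0.5767
fin out [ 0.5817 -0.022   0.046 ] r 0.2164 q 0.561
fin [ 0.5651 -0.0184  0.046 ] r 0.1995 q 0.5688
0.5 [array([593., 570.]), array([587., 658.]), array([589., 503.]), array([583., 587.])]
0.53 [array([624., 571.]), array([620., 659.]), array([618., 504.]), array([615., 588.])]
0.56 [array([655., 571.]), array([654., 659.]), array([647., 504.]), array([646., 589.])]
0.59 [array([686., 571.]), array([687., 659.]), array([677., 504.]), array([678., 588.])]
```

Request:
jog_arm --pt "0.0325 0.0045 -0.027 0 0 0" --pt "0.0325 0.0045 -0.027 0 0 0" --pt "0.0325 0.0045 -0.027 0 0 0" --pt "0 0 -0.032 0 0 0" --pt "0 0 -0.032 0 0 0" --pt "0 0 -0.032 0 0 0" --pt "0 0 -0.032 0 0 0" --pt "0 0 -0.03 0 0 0" --pt "0 0 0 0 0 0" --pt "0 0 0 0 0 0"

```text
clock: 3.2
tcp_pos: [0.5137, -0.0149, 0.0375]
orientation: [-0.001, 0.063, 0.998, 0.0]
wrist_force: [0.1, 0.4, 0.4]
finger_gap: 0.0858
```

Request:
jog_arm --pt "0 0 0 0 0 0" --pt "0 0 0 0 0 0" --pt "0 0 0 0 0 0" --pt "0 0 0 0 0 0" --pt "0 0 0 0 0 0" --pt "0 0 0 0 0 0" --pt "0 0 0 0 0 0" --pt "0 0 0 0 0 0" --pt "0 0 0 0 0 0" --pt "0 0 0 0 0 0" --hand 0 --force 40

```text
clock: 4.2
tcp_pos: [0.5153, -0.0156, 0.0392]
orientation: [0.001, 0.063, 0.998, -0.0]
wrist_force: [-0.9, 0.5, 7.3]
finger_gap: 0.0399
```

```bash
python3 - <<'E'
from h import *
s=get_state(); print(s['tcp_pos'],s['finger_gap'],s['wrist_force'])
im=read_camera("side")[:,:,::-1]
crop(im,205,120,170,150,4,'pics/e1.png')
E
```

```text
[ 0.51527878 -0.01558935  0.03916236] 0.039913361433380624 [-0.89250909  0.49273995  7.29342655]
```

View pics/e1.png

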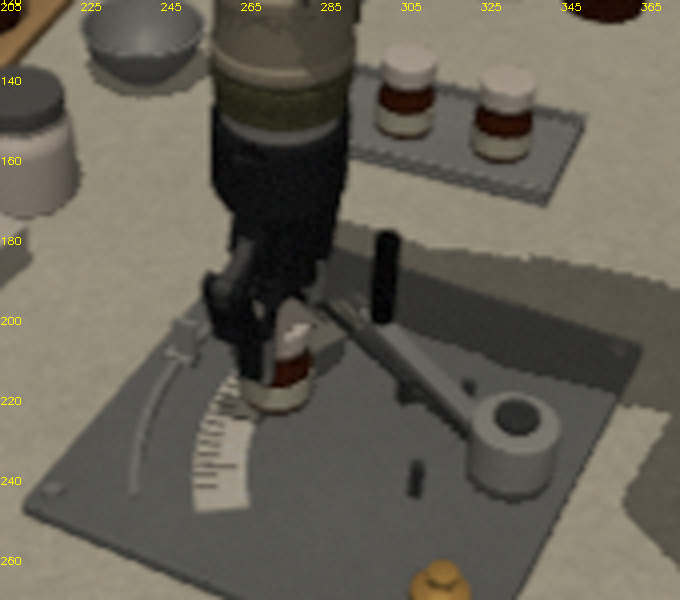

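Request:
jog_arm --pt "0 0 0.03 0 0 0" --pt "0 0 0.045 0 0 0" --pt "0 0 0.045 0 0 0" --pt "0 0 0.045 0 0 0" --pt "0.017 -0.041 0.006 0 0 0" --pt "0.017 -0.041 0.006 0 0 0" --pt "0.017 -0.041 0.006 0 0 0" --pt "0.017 -0.041 0.006 0 0 0" --pt "0.017 -0.041 0.006 0 0 0" --pt "0 0 0 0 0 0"

```text
clock: 5.25
tcp_pos: [0.6008, -0.2261, 0.2322]
orientation: [0.001, 0.066, 0.998, -0.001]
wrist_force: [0.5, -0.1, -0.4]
finger_gap: 0.0394
```

Request:
jog_arm --pt "0 0 0 0 0 0" --pt "0 0 0 0 0 0" --pt "0 0 0 0 0 0" --pt "0 0 0 0 0 0" --pt "0 0 0 0 0 0" --pt "0 0 0 0 0 0" --pt "0 0 0 0 0 0" --pt "0 0 0 0 0 0" --pt "0 0 0 0 0 0" --pt "0 0 0 0 0 0"

```text
clock: 6.25
tcp_pos: [0.5991, -0.2205, 0.2323]
orientation: [-0.0, 0.063, 0.998, 0.0]
wrist_force: [-0.5, 0.2, -0.7]
finger_gap: 0.0395
```

```bash
python3 - <<'E'
from h import *
import pickle
s=get_state(); print(s['clock'],s['tcp_pos'],s['finger_gap'],s['wrist_force'])
c=calibration("wrist"); im=read_camera("wrist")[:,:,::-1]; cv2.imwrite('pics/w2.png',im); pickle.dump(c,open('w2.pkl','wb'))
cv2.imwrite('pics/w2b.png',cv2.resize(im,(768,576),interpolation=cv2.INTER_CUBIC))
im=read_camera("side")[:,:,::-1]
cv2.imwrite('pics/s2.png',im)
E
```

```text
6.25 [ 0.59908627 -0.22053241  0.23228098] 0.03945383100088689 [-0.54703606  0.20035637 -0.73518105]
```

View pics/w2b.png

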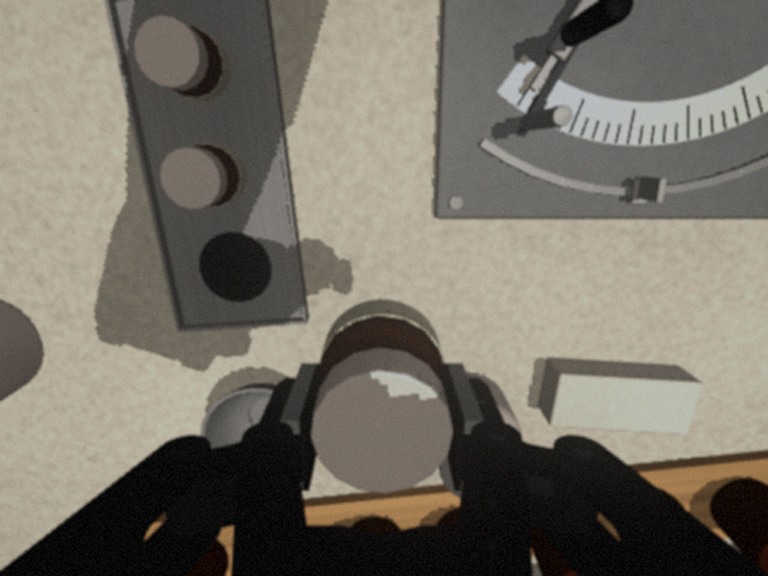

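View pics/s2.png

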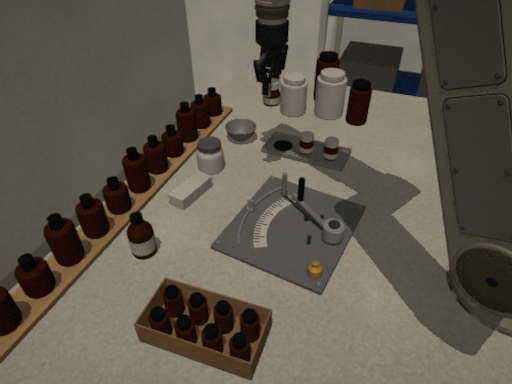

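The jar is held and still looks upright. The coaster is centred at (235,266) in the enlarged wrist picture, and the bowl sits beyond it near (245,405).

```bash
python3 - <<'E'
from h import *
import pickle
W=pickle.load(open('w2.pkl','rb')); S=calibration("scene");D=calibration("side");p=np.load('tester.npy')
print('coaster',ray_z(W,(235/1.5,266.5/1.5),.005).round(4))
# blob centroid
im=cv2.imread('pics/w2.png'); sub=im[140:210,120:190].max(2); m=(sub<45).astype('uint8')
n,l,st,ce=cv2.connectedComponentsWithStats(m); i=1+np.argmax(st[1:,4]); print(st[i],ce[i]+[120,140]); print(ray_z(W,ce[i]+[120,140],.005).round(4))
print('jars',ray_z(W,(170/1.5,52/1.5),.063).round(3),ray_z(W,(194/1.5,177/1.5),.063).round(3))
print('bowl edge',ray_z(W,(212/1.5,420/1.5),.045).round(3),ray_z(W,(240/1.5,390/1.5),.045).round(3))
print('bowl',ray_z(S,(194,340),.045).round(3),ray_z(D,(241,127),.045).round(3))
print('lid held',ray_z(W,(382/1.5,421/1.5),.232+.036).round(3))
crop(im,290,20,222,130,3,'pics/f1.png',10)
crop(im,400,60,112,80,7,'pics/f2.png',10)
E
```

```text
coaster [ 0.599  -0.3423  0.005 ]
[  13   15   48   46 1706] [156.25791325 177.60785463]
[ 0.5989 -0.3428  0.005 ]
jars [ 0.451 -0.331  0.063] [ 0.525 -0.335  0.063]
bowl edge [ 0.715 -0.375  0.045] [ 0.691 -0.347  0.045]
bowl [ 0.744 -0.342  0.045] [ 0.733 -0.334  0.045]
lid held [ 0.59  -0.219  0.268]
```

View pics/f2.png

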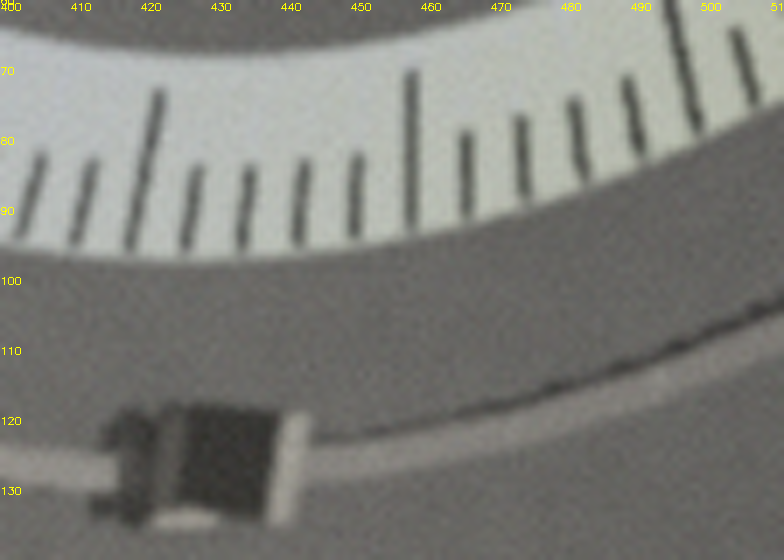

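```bash
python3 - <<'E'
from h import *
import pickle
W=pickle.load(open('w2.pkl','rb'));p=np.load('tester.npy')
f=lambda P:((proj(W,P)[0]-(400,60))*7).round()
for q in (.25,.5,.75): print(q,f(pol(p,q,.178,.0125)))
for q in (.54,.56,.58): print(q,[f(pol(p,q,rr,z)) for rr,z in((.202,.046),(.222,.046),(.202,.02),(.222,.02))])
print('lid',[ray_z(W,(382/1.5,421/1.5),z).round(4) for z in(.262,.2655)])
o=-W['world_to_cam'][:3,:3].T@W['world_to_cam'][:3,3];print(o)
im=cv2.imread('pics/s2.png'); crop(im,235,40,80,80,7,'pics/g1.png',10)
E
```

```text
0.25 [-134.  195.]
0.5 [135. 247.]
0.75 [417. 225.]
0.54 [array([270., 417.]), array([244., 554.]), array([177., 407.]), array([154., 534.])]
0.56 [array([297., 417.]), array([274., 554.]), array([202., 407.]), array([182., 534.])]
0.58 [array([325., 416.]), array([303., 553.]), array([228., 406.]), array([209., 533.])]
lid [array([ 0.5943, -0.2199,  0.262 ]), array([ 0.5921, -0.2197,  0.2655])]
[ 0.52257025 -0.21087517  0.37381853]
```

View pics/g1.png

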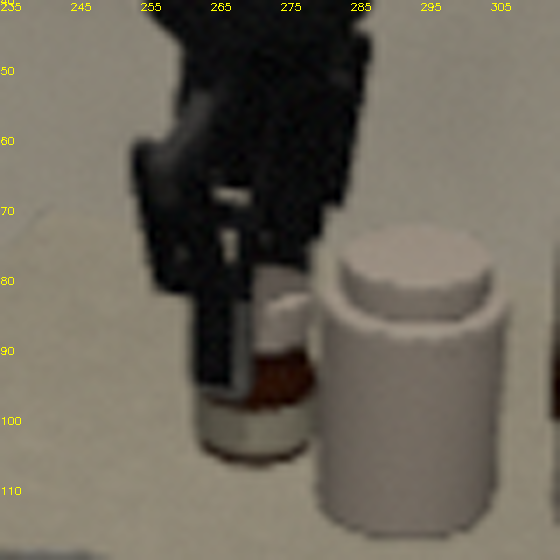

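```bash
python3 - <<'E'
from h import *
D=calibration("side")
print(ray_z(D,(271.2,103.6),.205),proj(D,np.array([[.599,-.2205,.205],[.595,-.2205,.205],[.599,-.2205,.265]])))
E
```

```text
[ 0.59475224 -0.21739215  0.205     ] [[270.04454678 102.79520423]
 [271.52292003 103.05365314]
 [270.43778855  80.42902401]]
```

Request:
jog_arm --pt "0.001 -0.03 0 0 0 0" --pt "0.001 -0.03 0 0 0 0" --pt "0.001 -0.03 0 0 0 0" --pt "0 -0.031 0 0 0 0" --pt "0 0 -0.035 0 0 0" --pt "0 0 -0.04 0 0 0" --pt "0 0 -0.04 0 0 0" --pt "0 0 -0.04 0 0 0" --pt "0 0 -0.02 0 0 0" --pt "0 0 0 0 0 0"

```text
clock: 7.35
tcp_pos: [0.5995, -0.3397, 0.0528]
orientation: [-0.003, 0.063, 0.998, 0.002]
wrist_force: [-1.1, 0.5, -0.9]
finger_gap: 0.0396
```

```bash
python3 - <<'E'
from h import *
s=get_state(); print(s['clock'],s['tcp_pos'],s['finger_gap'],s['wrist_force'])
im=read_camera("side")[:,:,::-1]
crop(im,235,80,130,90,6,'pics/g2.png',10)
im=read_camera("scene")[:,:,::-1]
crop(im,95,210,120,110,5,'pics/g3.png',10)
E
```

```text
7.35 [ 0.5994642  -0.33966782  0.05279564] 0.03956952868623314 [-1.06508354  0.5187974  -0.85098741]
```

View pics/g2.png

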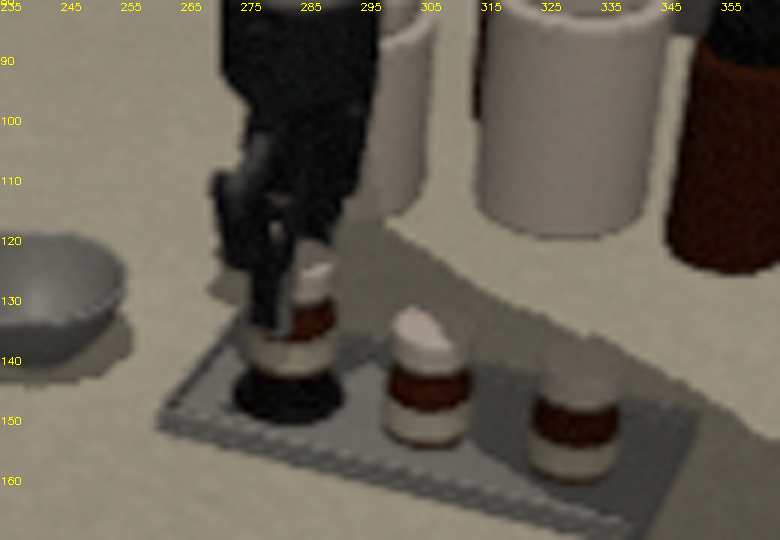

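View pics/g3.png

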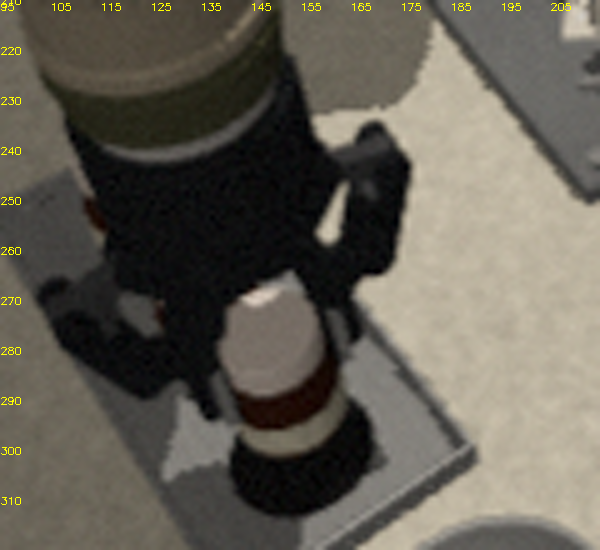

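```bash
python3 - <<'E'
from h import *
D=calibration("side");S=calibration("scene")
print(ray_z(S,(95+294/5,210+436/5),.0255),ray_z(D,(235+292/6,80+362/6),.0255))
E
```

```text
[ 0.60680111 -0.34480523  0.0255    ] [ 0.59458213 -0.33793974  0.0255    ]
```

Request:
jog_arm --pt "0 0 -0.006 0 0 0" --pt "0 0 -0.005 0 0 0" --pt "0 0 -0.004 0 0 0" --pt "0 0 -0.003 0 0 0" --pt "0 0 -0.001 0 0 0" --pt "0 0 0 0 0 0" --pt "0 0 0 0 0 0" --pt "0 0 0 0 0 0" --pt "0 0 0 0 0 0" --pt "0 0 0 0 0 0"

```text
clock: 8.45
tcp_pos: [0.6022, -0.3415, 0.0384]
orientation: [0.0, 0.063, 0.998, 0.0]
wrist_force: [0.1, 0.5, -0.4]
finger_gap: 0.0395
```

Request:
jog_arm --pt "0 0 -0.002 0 0 0" --pt "0 0 -0.002 0 0 0" --pt "0 0 -0.001 0 0 0" --pt "0 0 -0.001 0 0 0" --pt "0 0 0 0 0 0" --pt "0 0 0 0 0 0" --pt "0 0 0 0 0 0" --pt "0 0 0 0 0 0" --pt "0 0 0 0 0 0" --pt "0 0 0 0 0 0"

```text
clock: 9.45
tcp_pos: [0.6021, -0.3415, 0.0323]
orientation: [0.0, 0.063, 0.998, 0.0]
wrist_force: [0.2, -0.1, -0.1]
finger_gap: 0.0395
```

Request:
jog_arm --pt "0 0 -0.001 0 0 0" --pt "0 0 0 0 0 0" --pt "0 0 -0.001 0 0 0" --pt "0 0 0 0 0 0" --pt "0 0 -0.001 0 0 0" --pt "0 0 0 0 0 0" --pt "0 0 0 0 0 0" --pt "0 0 0 0 0 0" --pt "0 0 0 0 0 0" --pt "0 0 0 0 0 0"

```text
clock: 10.45
tcp_pos: [0.6023, -0.3415, 0.0322]
orientation: [0.001, 0.063, 0.998, -0.0]
wrist_force: [-4.8, 3.1, 13.2]
finger_gap: 0.0397
```

Request:
jog_arm --pt "0 0 0.0025 0 0 0" --pt "0 0 0 0 0 0" --pt "0 0 0 0 0 0" --pt "0 0 0 0 0 0" --pt "0 0 0 0 0 0" --pt "0 0 0 0 0 0" --pt "0 0 0 0 0 0" --pt "0 0 0 0 0 0" --pt "0 0 0 0 0 0" --pt "0 0 0 0 0 0"

```text
clock: 11.45
tcp_pos: [0.6025, -0.3418, 0.0323]
orientation: [0.0, 0.063, 0.998, -0.0]
wrist_force: [-0.6, -0.3, 4.1]
finger_gap: 0.0397
```

Request:
jog_arm --pt "0 0 0 0 0 0" --pt "0 0 0 0 0 0" --pt "0 0 0 0 0 0" --pt "0 0 0 0 0 0" --pt "0 0 0 0 0 0" --pt "0 0 0 0 0 0" --pt "0 0 0.02 0 0 0" --pt "0 0 0.04 0 0 0" --pt "0 0 0.045 0 0 0" --pt "0 0 0.045 0 0 0" --hand 1

```text
clock: 12.45
tcp_pos: [0.6018, -0.3412, 0.1831]
orientation: [-0.0, 0.063, 0.998, 0.0]
wrist_force: [0.7, -1.0, -0.1]
finger_gap: 0.0857
```

```bash
python3 - <<'E'
from h import *
s=get_state(); print(s['clock'],s['tcp_pos'],s['joint_pos'],s['finger_gap'],s['wrist_force'])
im=read_camera("side")[:,:,::-1]
crop(im,235,80,130,90,6,'pics/g4.png',10)
im=read_camera("scene")[:,:,::-1]
crop(im,95,210,120,110,5,'pics/g5.png',10)
E
```

```text
12.45 [ 0.60175851 -0.34118879  0.18308481] [-6.31740524e-01  5.63563203e-01  3.12850512e-01  1.32091484e+00
  9.65695368e-05 -5.04842577e-01] 0.0857443333966668 [ 0.73792719 -0.95319247 -0.13114188]
```

View pics/g4.png

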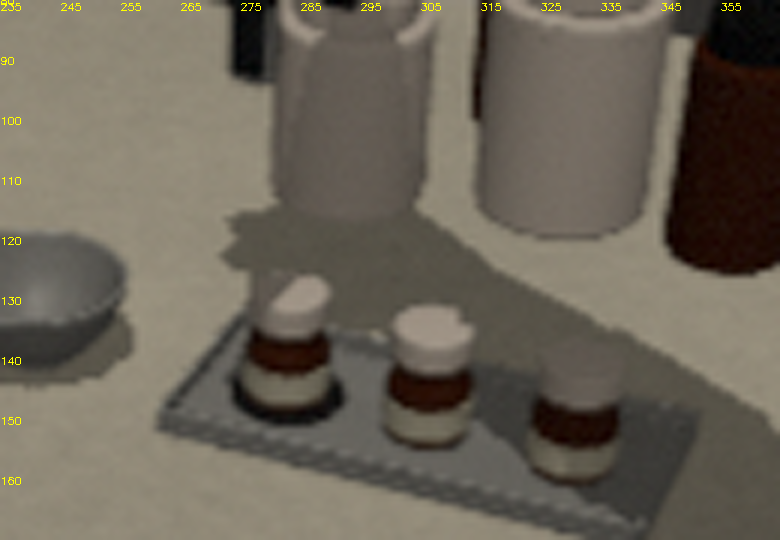

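View pics/g5.png

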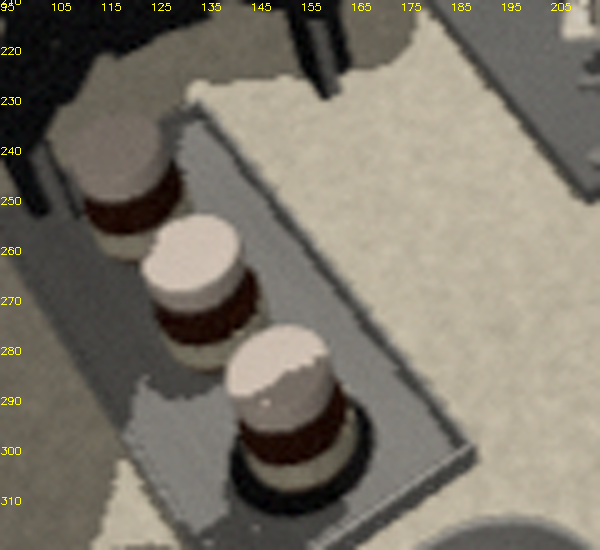

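Request:
jog_arm --pt "-0.019 0.0375 0 0 0 -4.5" --pt "-0.019 0.0375 0 0 0 -4.5" --pt "-0.019 0.0375 0 0 0 -4.5" --pt "-0.019 0.0375 0 0 0 -4.5" --pt "-0.019 0.0375 0 0 0 -4.5" --pt "-0.019 0.0375 0 0 0 -4.5" --pt "-0.02 0.038 0 0 0 -4.5" --pt "0 0 0 0 0 0" --pt "0 0 0 0 0 0" --pt "0 0 0 0 0 0"

```text
clock: 13.55
tcp_pos: [0.4689, -0.0792, 0.182]
orientation: [0.001, 0.332, 0.943, -0.0]
wrist_force: [-0.5, -0.1, -0.1]
finger_gap: 0.0855
```

```bash
python3 - <<'E'
from h import *
import pickle
s=get_state(); print(s['clock'],s['tcp_pos'],s['orientation'],s['wrist_force'])
c=calibration("wrist"); im=read_camera("wrist")[:,:,::-1]; cv2.imwrite('pics/w3.png',im); pickle.dump(c,open('w3.pkl','wb'))
cv2.imwrite('pics/w3b.png',cv2.resize(im,(768,576),interpolation=cv2.INTER_CUBIC))
p=np.load('tester.npy')
print('post',pol(p,0,.13,.1),[(proj(c,pol(p,0,.13,z))[0]*1.5).round() for z in (.034,.1)])
print('pin',[(proj(c,pol(p,.06,.185,.085))[0]*1.5).round()])
E
```

```text
13.55 [ 0.46894288 -0.07915163  0.1819941 ] [ 6.88364966e-04  3.31814789e-01  9.43344299e-01 -6.91573722e-05] [-0.49383363 -0.06905375 -0.07645748]
post [ 0.46796922 -0.07810316  0.1       ] [array([382., 271.]), array([382., 303.])]
pin [array([401., 385.])]
```

View pics/w3b.png

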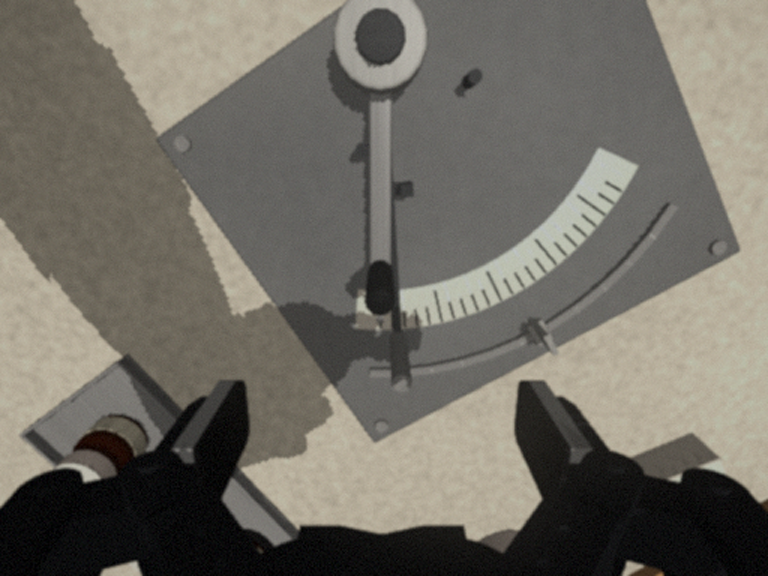

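Request:
jog_arm --pt "-0.001 0.001 -0.03 0 0 0" --pt "0 0 -0.035 0 0 0" --pt "0 0 -0.035 0 0 0" --pt "0 0 -0.027 0 0 0" --pt "0 0 0 0 0 0" --pt "0 0 0 0 0 0" --pt "0 0 0 0 0 0" --pt "0 0 0 0 0 0" --pt "0 0 0 0 0 0" --pt "0 0 0 0 0 0"

```text
clock: 14.6
tcp_pos: [0.4677, -0.0776, 0.0556]
orientation: [0.001, 0.332, 0.943, 0.0]
wrist_force: [-0.2, 0.6, 0.3]
finger_gap: 0.0855
```

Request:
jog_arm --pt "0 0 0 0 0 0" --pt "0 0 0 0 0 0" --pt "0 0 0 0 0 0" --pt "0 0 0 0 0 0" --pt "0 0 0 0 0 0" --pt "0 0 0 0 0 0" --pt "0 0 0 0 0 0" --pt "0 0 0 0 0 0" --pt "0 0 0 0 0 0" --pt "0 0 0 0 0 0" --hand 0 --force 60

```text
clock: 15.6
tcp_pos: [0.467, -0.0776, 0.0549]
orientation: [0.0, 0.332, 0.943, -0.0]
wrist_force: [-2.9, -3.3, 3.4]
finger_gap: 0.0145
```

```bash
python3 - <<'E'
from h import *
import pickle
s=get_state(); print(s['clock'],s['tcp_pos'],s['orientation'],s['wrist_force'],s['finger_gap'])
p=np.load('tester.npy')
c=pol(p,0,.13,0)[:2]
prev=0
for q in np.arange(.05,1.15,.05): 
    d=pol(p,q,.13,0)-pol(p,q-.05,.13,0); print(round(q,2),d[:2].round(4))
E
```

```text
15.6 [ 0.46702314 -0.07763805  0.05491184] [ 1.76330146e-05  3.31953267e-01  9.43295819e-01 -1.64912348e-04] [-2.93703621 -3.34957586  3.44988443] 0.014490066352701274
0.05 [0.004  0.0052]
0.1 [0.0037 0.0053]
0.15 [0.0034 0.0055]
0.2 [0.0031 0.0057]
0.25 [0.0029 0.0058]
0.3 [0.0026 0.006 ]
0.35 [0.0023 0.0061]
0.4 [0.0019 0.0062]
0.45 [0.0016 0.0063]
0.5 [0.0013 0.0064]
0.55 [0.001  0.0064]
0.6 [0.0007 0.0065]
0.65 [0.0004 0.0065]
0.7 [0.     0.0065]
0.75 [-0.0003  0.0065]
0.8 [-0.0006  0.0065]
0.85 [-0.0009  0.0064]
0.9 [-0.0013  0.0064]
0.95 [-0.0016  0.0063]
1.0 [-0.0019  0.0062]
1.05 [-0.0022  0.0061]
1.1 [-0.0025  0.006 ]
```

Request:
jog_arm --pt "0.004 0.0052 0 0 0 2.865" --pt "0.0037 0.0053 0 0 0 2.865" --pt "0.0034 0.0055 0 0 0 2.865" --pt "0.0031 0.0057 0 0 0 2.865" --pt "0.0029 0.0058 0 0 0 2.865" --pt "0.0026 0.006 0 0 0 2.865" --pt "0.0023 0.0061 0 0 0 2.865" --pt "0.0019 0.0062 0 0 0 2.865" --pt "0.0016 0.0063 0 0 0 2.865" --pt "0.0013 0.0064 0 0 0 2.865"

```text
clock: 16.6
tcp_pos: [0.4932, -0.0199, 0.0549]
orientation: [-0.001, 0.088, 0.996, -0.001]
wrist_force: [-5.3, -9.2, 5.7]
finger_gap: 0.0145
```

Request:
jog_arm --pt "0.001 0.0064 0 0 0 2.865" --pt "0.0007 0.0065 0 0 0 2.865" --pt "0.0004 0.0065 0 0 0 2.865" --pt "0 0.0065 0 0 0 2.865" --pt "-0.0003 0.0065 0 0 0 2.865" --pt "-0.0006 0.0065 0 0 0 2.865" --pt "-0.0009 0.0064 0 0 0 2.865" --pt "-0.0013 0.0064 0 0 0 2.865" --pt "-0.0016 0.0063 0 0 0 2.865" --pt "-0.0019 0.0062 0 0 0 2.865"

```text
clock: 17.6
tcp_pos: [0.489, 0.0428, 0.0548]
orientation: [-0.001, -0.161, 0.987, -0.003]
wrist_force: [-3.8, -14.6, 5.0]
finger_gap: 0.0146
```

Request:
jog_arm --pt "-0.0022 0.0061 0 0 0 2.865" --pt "-0.0025 0.006 0 0 0 2.865" --pt "-0.0015 0.003 0 0 0 0" --pt "0 0 0 0 0 0" --pt "0 0 0 0 0 0" --pt "0 0 0 0 0 0" --pt "0 0 0 0 0 0" --pt "0 0 0 0 0 0" --pt "0 0 0 0 0 0" --pt "0 0 0 0 0 0"

```text
clock: 18.6
tcp_pos: [0.4838, 0.0565, 0.0549]
orientation: [-0.001, -0.209, 0.978, -0.004]
wrist_force: [0.1, -18.4, 2.4]
finger_gap: 0.0144
```

```bash
python3 - <<'E'
from h import *
import pickle
s=get_state(); print(s['clock'],s['tcp_pos'],s['orientation'],s['wrist_force'],s['finger_gap'])
p=np.load('tester.npy'); d=s['tcp_pos'][:2]-p[:2]; print(np.hypot(*d),np.arctan2(d[1],d[0])-p[2]+.55)
im=read_camera("scene")[:,:,::-1]
crop(im,155,130,160,110,5,'pics/j1.png')
im=read_camera("side")[:,:,::-1]
crop(im,205,130,170,150,4,'pics/j2.png')
E
```

```text
18.6 [0.48379763 0.05645756 0.05490368] [-5.82649219e-04 -2.08629747e-01  9.77986457e-01 -3.97228765e-03] [  0.06695712 -18.42366557   2.36300594] 0.014393999841449965
0.12837710985647763 1.1039157735697207
```

View pics/j1.png

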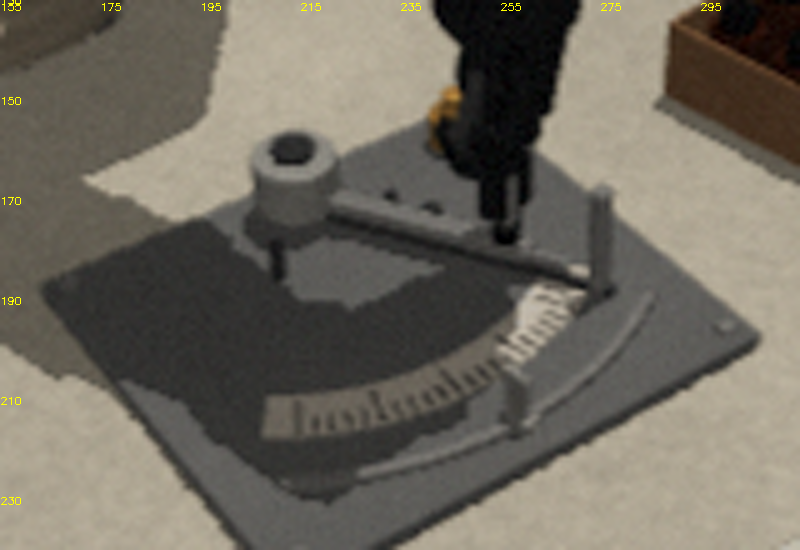

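View pics/j2.png

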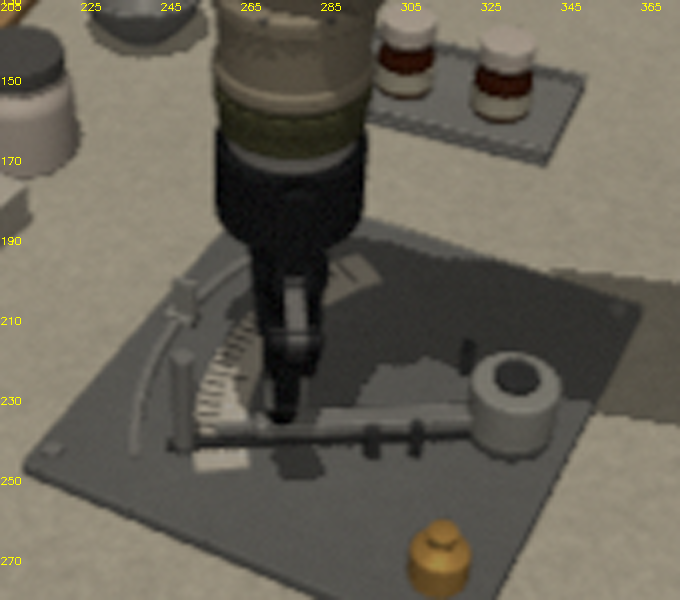

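Request:
jog_arm --pt "-0.0012 0.003 0 0 0 0" --pt "0 0 0 0 0 0" --pt "0 0 0 0 0 0" --pt "0 0 0 0 0 0" --pt "0 0 0 0 0 0" --pt "0 0 0 0 0 0" --pt "0 0 0 0 0 0" --pt "0 0 0 0 0 0" --pt "0 0 0 0 0 0" --pt "0 0 0 0 0 0"

```text
clock: 19.7
tcp_pos: [0.4836, 0.0569, 0.0549]
orientation: [-0.0, -0.208, 0.978, -0.007]
wrist_force: [0.9, -28.1, 0.4]
finger_gap: 0.0145
```

Request:
jog_arm --pt "0.0027 -0.006 0 0 0 0" --pt "0.0025 -0.006 0 0 0 -2.865" --pt "0.0022 -0.0061 0 0 0 -2.865" --pt "0.0019 -0.0062 0 0 0 -2.865" --pt "0.0016 -0.0063 0 0 0 -2.865" --pt "0.0013 -0.0064 0 0 0 -2.865" --pt "0.0009 -0.0064 0 0 0 -2.865" --pt "0.0006 -0.0065 0 0 0 -2.865" --pt "0.0003 -0.0065 0 0 0 -2.865" --pt "0 -0.0065 0 0 0 -2.865"

```text
clock: 20.7
tcp_pos: [0.4951, -0.0012, 0.0548]
orientation: [-0.001, 0.015, 1.0, -0.001]
wrist_force: [-5.2, -7.4, 5.4]
finger_gap: 0.0149
```

Request:
jog_arm --pt "-0.0004 -0.0065 0 0 0 -2.865" --pt "-0.0007 -0.0065 0 0 0 -2.865" --pt "-0.001 -0.0064 0 0 0 -2.865" --pt "-0.0013 -0.0064 0 0 0 -2.865" --pt "-0.0016 -0.0063 0 0 0 -2.865" --pt "-0.0019 -0.0062 0 0 0 -2.865" --pt "-0.0023 -0.0061 0 0 0 -2.865" --pt "-0.0026 -0.006 0 0 0 -2.865" --pt "-0.0029 -0.0058 0 0 0 -2.865" --pt "-0.0031 -0.0057 0 0 0 -2.865"

```text
clock: 21.7
tcp_pos: [0.4778, -0.0619, 0.0549]
orientation: [-0.0, 0.261, 0.965, -0.0]
wrist_force: [-3.9, -3.1, 5.2]
finger_gap: 0.0146
```

Request:
jog_arm --pt "-0.0034 -0.0055 0 0 0 -2.865" --pt "-0.0037 -0.0053 0 0 0 -2.865" --pt "-0.004 -0.0052 0 0 0 -2.865" --pt "0 0 0 0 0 0" --pt "0 0 0 0 0 0" --pt "0 0 0 0 0 0" --pt "0 0 0 0 0 0" --pt "0 0 0 0 0 0" --pt "0 0 0 0 0 0" --pt "0 0 0 0 0 0"

```text
clock: 22.7
tcp_pos: [0.4672, -0.0774, 0.0549]
orientation: [0.0, 0.332, 0.943, 0.0]
wrist_force: [-3.4, -2.6, 4.5]
finger_gap: 0.0144
```

```bash
python3 - <<'E'
from h import *
s=get_state(); print(s['clock'],s['tcp_pos'],s['orientation'],s['wrist_force'],s['finger_gap'])
p=np.load('tester.npy'); d=s['tcp_pos'][:2]-p[:2]; print(np.hypot(*d),np.arctan2(d[1],d[0])-p[2]+.55)
im=read_camera("side")[:,:,::-1]
crop(im,205,130,170,150,4,'pics/k2.png')
E
```

```text
22.7 [ 0.46721581 -0.0774047   0.05487505] [7.23527495e-05 3.31776038e-01 9.43358180e-01 1.26389940e-05] [-3.41238036 -2.57285892  4.46869198] 0.014378728862668576
0.12897506262066238 0.0005437935944236916
```

View pics/k2.png

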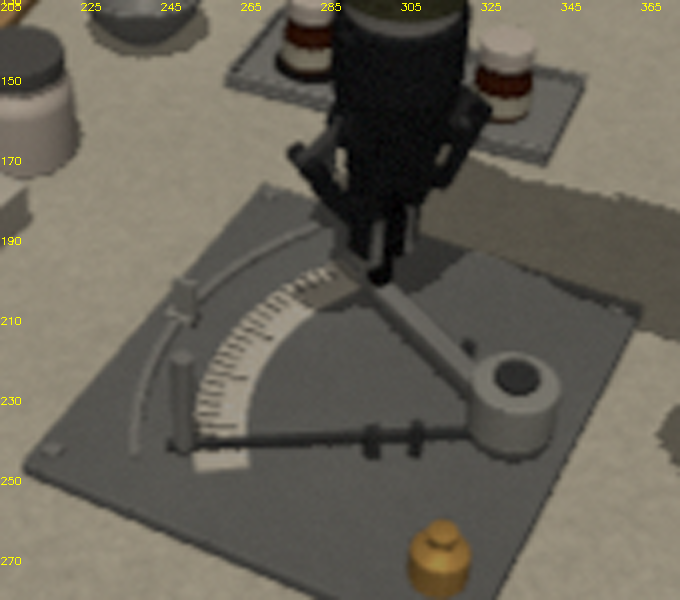

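Request:
jog_arm --pt "0 0 0 0 0 0" --pt "0 0 0 0 0 0" --pt "0 0 0 0 0 0" --pt "0 0 0 0 0 0" --pt "0 0 0 0 0 0" --pt "0 0 0.03 0 0 0" --pt "0 0 0.04 0 0 0" --pt "0 0 0.02 0 0 0" --pt "0.0086 0.0196 0 0 0 7.88" --pt "0.0086 0.0196 0 0 0 7.88" --hand 1

```text
clock: 23.75
tcp_pos: [0.4853, -0.0383, 0.146]
orientation: [0.001, 0.197, 0.98, 0.0]
wrist_force: [0.1, -0.6, 0.2]
finger_gap: 0.0858
```

Request:
jog_arm --pt "0.0086 0.0196 0 0 0 7.88" --pt "0.0086 0.0196 0 0 0 7.88" --pt "0.0086 0.0196 0 0 0 7.88" --pt "0.0086 0.0196 0 0 0 7.88" --pt "0.0086 0.0196 0 0 0 7.88" --pt "0.0086 0.0196 0 0 0 7.88" --pt "0 0 0 0 0 0" --pt "0 0 0 0 0 0" --pt "0 0 0 0 0 0" --pt "0 0 0 0 0 0"

```text
clock: 24.75
tcp_pos: [0.5356, 0.0786, 0.1448]
orientation: [-0.0, -0.209, 0.978, 0.0]
wrist_force: [0.9, 1.0, 0.0]
finger_gap: 0.0858
```

```bash
python3 - <<'E'
from h import *
import pickle
s=get_state(); print(s['clock'],s['tcp_pos'],s['orientation'],s['wrist_force'],s['finger_gap'])
c=calibration("wrist"); im=read_camera("wrist")[:,:,::-1]; cv2.imwrite('pics/w4.png',im); pickle.dump(c,open('w4.pkl','wb'))
cv2.imwrite('pics/w4b.png',cv2.resize(im,(768,576),interpolation=cv2.INTER_CUBIC))
p=np.load('tester.npy')
print('pin',pol(p,1.1,.185,.085),[(proj(c,pol(p,1.1,.185,z))[0]*1.5).round() for z in (.034,.085)])
print('flag',[(proj(c,pol(p,.563,r,z))[0]*1.5).round() for r in (.202,.222) for z in (.02,.046)])
print('post',[(proj(c,pol(p,0,.13,z))[0]*1.5).round() for z in (.034,.1)])
E
```

```text
24.75 [0.53559213 0.07860628 0.14480644] [-1.60607856e-04 -2.09230546e-01  9.77866326e-01  1.98217403e-05] [0.89767487 1.04656656 0.00827836] 0.0857976035802361
pin [0.53568825 0.07912648 0.085     ] [array([383., 291.]), array([383., 323.])]
flag [array([209., 266.]), array([192., 277.]), array([195., 293.]), array([177., 307.])]
post [array([147.,  45.]), array([56.,  5.])]
```

View pics/w4b.png

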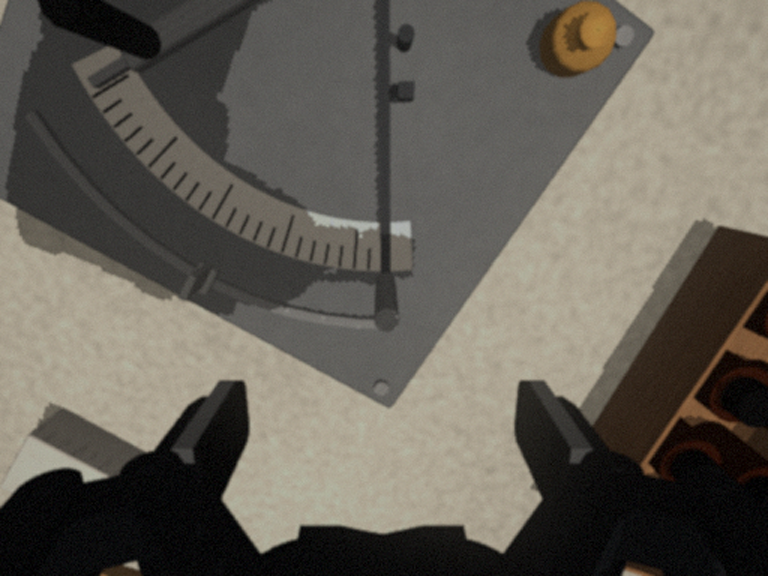

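The pin is at (386,319), within 4 px of the prediction. Now down and grip it lightly.

Request:
jog_arm --pt "0 0 -0.03 0 0 0" --pt "0 0.0005 -0.04 0 0 0" --pt "0 0 -0.025 0 0 0" --pt "0 0 0 0 0 0" --pt "0 0 0 0 0 0" --pt "0 0 0 0 0 0" --pt "0 0 0 0 0 0" --pt "0 0 0 0 0 0" --pt "0 0 0 0 0 0" --pt "0 0 0 0 0 0"

```text
clock: 25.8
tcp_pos: [0.5361, 0.0799, 0.0502]
orientation: [0.0, -0.21, 0.978, -0.0]
wrist_force: [-0.7, -0.0, 1.2]
finger_gap: 0.0853
```

Request:
jog_arm --pt "0 0 0 0 0 0" --pt "0 0 0 0 0 0" --pt "0 0 0 0 0 0" --pt "0 0 0 0 0 0" --pt "0 0 0 0 0 0" --pt "0 0 0 0 0 0" --pt "0 0 0 0 0 0" --pt "0 0 0 0 0 0" --pt "0 0 0 0 0 0" --pt "0 0 0 0 0 0" --hand 0 --force 20

```text
clock: 26.8
tcp_pos: [0.5359, 0.0799, 0.0498]
orientation: [-0.0, -0.21, 0.978, 0.0]
wrist_force: [0.0, -0.2, 0.1]
finger_gap: 0.0113
```

```bash
python3 - <<'E'
from h import *
s=get_state(); print(s['clock'],s['tcp_pos'],s['orientation'],s['wrist_force'],s['finger_gap'])
p=np.load('tester.npy'); d=s['tcp_pos'][:2]-p[:2]; print(np.hypot(*d),np.arctan2(d[1],d[0])-p[2]+.55)
st=.055
for i in range(20):
    q=1.1-st*i; d=pol(p,q-st,.185,0)-pol(p,q,.185,0); print(round(q-st,3),d[:2].round(4))
E
```

```text
26.8 [0.53589165 0.07985323 0.04981817] [-1.90284182e-05 -2.10222470e-01  9.77653573e-01  6.74760458e-05] [ 0.03720393 -0.1668372   0.08583883] 0.011272074474849887
0.18548340514756353 1.1031284987571768
1.045 [ 0.0039 -0.0094]
0.99 [ 0.0034 -0.0096]
0.935 [ 0.0028 -0.0098]
0.88 [ 0.0023 -0.0099]
0.825 [ 0.0018 -0.01  ]
0.77 [ 0.0012 -0.0101]
0.715 [ 0.0006 -0.0102]
0.66 [ 0.0001 -0.0102]
0.605 [-0.0005 -0.0102]
0.55 [-0.001  -0.0101]
0.495 [-0.0016 -0.01  ]
0.44 [-0.0021 -0.0099]
0.385 [-0.0027 -0.0098]
0.33 [-0.0032 -0.0097]
0.275 [-0.0037 -0.0095]
0.22 [-0.0043 -0.0092]
0.165 [-0.0048 -0.009 ]
0.11 [-0.0052 -0.0087]
0.055 [-0.0057 -0.0084]
0.0 [-0.0062 -0.0081]
```

Request:
jog_arm --pt "0.0039 -0.0094 0 0 0 -3.15" --pt "0.0034 -0.0096 0 0 0 -3.15" --pt "0.0028 -0.0098 0 0 0 -3.15" --pt "0.0023 -0.0099 0 0 0 -3.15" --pt "0.0018 -0.01 0 0 0 -3.15" --pt "0.0012 -0.0101 0 0 0 -3.15" --pt "0.0006 -0.0102 0 0 0 -3.15" --pt "0.0001 -0.0102 0 0 0 -3.15" --pt "-0.0005 -0.0102 0 0 0 -3.15" --pt "-0.001 -0.0101 0 0 0 -3.15"

```text
clock: 27.8
tcp_pos: [0.5509, -0.0201, 0.0498]
orientation: [0.0, 0.064, 0.998, 0.0]
wrist_force: [0.0, -0.3, -0.6]
finger_gap: 0.0111
```

Request:
jog_arm --pt "-0.0016 -0.01 0 0 0 -3.15" --pt "-0.0021 -0.0099 0 0 0 -3.15" --pt "-0.0027 -0.0098 0 0 0 -3.15" --pt "-0.0032 -0.0097 0 0 0 -3.15" --pt "-0.0037 -0.0095 0 0 0 -3.15" --pt "-0.0043 -0.0092 0 0 0 -3.15" --pt "-0.0048 -0.009 0 0 0 -3.15" --pt "-0.0052 -0.0087 0 0 0 -3.15" --pt "-0.0043 -0.0063 0 0 0 -2.36" --pt "0 0 0 0 0 0"

```text
clock: 28.8
tcp_pos: [0.5193, -0.1031, 0.05]
orientation: [0.001, 0.3, 0.954, -0.0]
wrist_force: [2.9, -2.9, -4.0]
finger_gap: 0.0114
```

Request:
jog_arm --pt "-0.0015 -0.002 0 0 0 -0.8" --pt "-0.0015 -0.002 0 0 0 -0.8" --pt "-0.0015 -0.002 0 0 0 -0.8" --pt "-0.0015 -0.002 0 0 0 -0.8" --pt "-0.0016 -0.0022 0 0 0 -0.75" --pt "0 0 0 0 0 0" --pt "0 0 0 0 0 0" --pt "0 0 0 0 0 0" --pt "0 0 0 0 0 0" --pt "0 0 0 0 0 0"

```text
clock: 29.8
tcp_pos: [0.5123, -0.1125, 0.05]
orientation: [0.001, 0.331, 0.944, -0.0]
wrist_force: [3.9, -3.9, -4.1]
finger_gap: 0.0115
```

```bash
python3 - <<'E'
from h import *
s=get_state(); print(s['clock'],s['tcp_pos'],s['orientation'],s['wrist_force'],s['finger_gap'])
p=np.load('tester.npy'); d=s['tcp_pos'][:2]-p[:2]; print(np.hypot(*d),np.arctan2(d[1],d[0])-p[2]+.55)
E
```

```text
29.8 [ 0.51229325 -0.11245838  0.05003739] [ 1.18451959e-03  3.31300544e-01  9.43524474e-01 -3.37998061e-04] [ 3.90021676 -3.87088891 -4.07361564] 0.011500309797237622
0.18607167603239932 0.005991755061618864
```

Request:
jog_arm --pt "-0.0006 -0.0008 0 0 0 0" --pt "-0.0006 -0.0008 0 0 0 0" --pt "-0.0006 -0.0008 0 0 0 0" --pt "0 0 0 0 0 0" --pt "0 0 0 0 0 0" --pt "0 0 0 0 0 0" --pt "0 0 0 0 0 0" --pt "0 0 0 0 0 0" --pt "0 0 0 0 0 0" --pt "0 0 0 0 0 0"

```text
clock: 30.8
tcp_pos: [0.5109, -0.1142, 0.0501]
orientation: [0.001, 0.331, 0.944, 0.0]
wrist_force: [6.0, -1.2, -4.7]
finger_gap: 0.0111
```

```bash
python3 - <<'E'
from h import *
s=get_state(); print(s['clock'],s['tcp_pos'],s['wrist_force'],s['finger_gap'])
p=np.load('tester.npy'); d=s['tcp_pos'][:2]-p[:2]; print(np.hypot(*d),np.arctan2(d[1],d[0])-p[2]+.55, s['wrist_force']@[.628,.778,0])
E
```

```text
30.8 [ 0.51088232 -0.11417947  0.05005257] [ 5.96123161 -1.2259254  -4.71470995] 0.011052481790355161
0.1860550892411593 -0.005968999158039834 2.7898834854386387
```

Request:
jog_arm --pt "-0.0006 -0.0008 0 0 0 0" --pt "0 0 0 0 0 0" --pt "0 0 0 0 0 0" --pt "0 0 0 0 0 0" --pt "0 0 0 0 0 0" --pt "0 0 0 0 0 0" --pt "0 0 0 0 0 0" --pt "0 0 0 0 0 0" --pt "0 0 0 0 0 0" --pt "0 0 0 0 0 0"

```text
clock: 31.8
tcp_pos: [0.5108, -0.1142, 0.05]
orientation: [0.002, 0.331, 0.944, 0.001]
wrist_force: [7.7, 2.5, -5.2]
finger_gap: 0.0114
```

```bash
python3 - <<'E'
from h import *
s=get_state(); print(s['clock'],s['tcp_pos'],s['wrist_force'],s['finger_gap'])
p=np.load('tester.npy'); d=s['tcp_pos'][:2]-p[:2]; print(np.hypot(*d),np.arctan2(d[1],d[0])-p[2]+.55, s['wrist_force']@[.628,.778,0])
E
```

```text
31.8 [ 0.51079352 -0.11424697  0.0500396 ] [ 7.72108565  2.54136944 -5.24921113] 0.011408449757137942
0.1860290803514994 -0.006552071533906689 6.826027211268463
```

Request:
jog_arm --pt "0.0005 0.0006 0 0 0 0" --pt "0 0 0 0 0 0" --pt "0 0 0 0 0 0" --pt "0 0 0 0 0 0" --pt "0 0 0 0 0 0" --pt "0 0 0 0 0 0" --pt "0 0 0.02 0 0 0" --pt "0 0 0.035 0 0 0" --pt "0 0 0.035 0 0 0" --pt "0 0 0.02 0 0 0" --hand 1

```text
clock: 32.8
tcp_pos: [0.5101, -0.115, 0.1627]
orientation: [0.002, 0.332, 0.943, -0.0]
wrist_force: [-0.1, 0.6, 0.3]
finger_gap: 0.0855
```

Request:
jog_arm --pt "-0.022 0.018 0.01 0 0 0" --pt "-0.022 0.019 0.01 0 0 0" --pt "0 0 0 0 0 0" --pt "0 0 0 0 0 0" --pt "0 0 0 0 0 0" --pt "0 0 0 0 0 0" --pt "0 0 0 0 0 0" --pt "0 0 0 0 0 0" --pt "0 0 0 0 0 0" --pt "0 0 0 0 0 0"

```text
clock: 33.8
tcp_pos: [0.4651, -0.0776, 0.1797]
orientation: [-0.0, 0.332, 0.943, 0.0]
wrist_force: [0.2, -0.1, 0.5]
finger_gap: 0.0851
```

```bash
python3 - <<'E'
from h import *
import pickle
s=get_state(); print(s['clock'],s['tcp_pos'],s['orientation'],s['wrist_force'],s['finger_gap'])
c=calibration("wrist"); im=read_camera("wrist")[:,:,::-1]; cv2.imwrite('pics/w5.png',im); pickle.dump(c,open('w5.pkl','wb'))
cv2.imwrite('pics/w5b.png',cv2.resize(im,(768,576),interpolation=cv2.INTER_CUBIC))
p=np.load('tester.npy')
for q in (0,.05): print(q,[(proj(c,pol(p,q,r,z))[0]*1.5).round() for r,z in ((.13,.1),(.17,.034),(.185,.085),(.195,.02),(.178,.0125))])
for q in (.54,.56,.58): print(q,[(proj(c,pol(p,q,r,z))[0]*1.5).round() for r,z in ((.178,.0125),(.202,.046),(.222,.046))])
E
```

```text
33.8 [ 0.46514075 -0.07764178  0.17966685] [-1.31632770e-04  3.31733939e-01  9.43372977e-01  4.89492909e-05] [ 0.18286188 -0.14464081  0.53802834] 0.08509272667800062
0 [array([384., 312.]), array([383., 335.]), array([383., 393.]), array([383., 360.]), array([383., 334.])]
0.05 [array([397., 312.]), array([396., 335.]), array([400., 393.]), array([397., 360.]), array([396., 334.])]
0.54 [array([513., 301.]), array([543., 347.]), array([556., 371.])]
0.56 [array([518., 298.]), array([549., 344.]), array([562., 368.])]
0.58 [array([522., 296.]), array([555., 341.]), array([568., 365.])]
```

View pics/w5b.png

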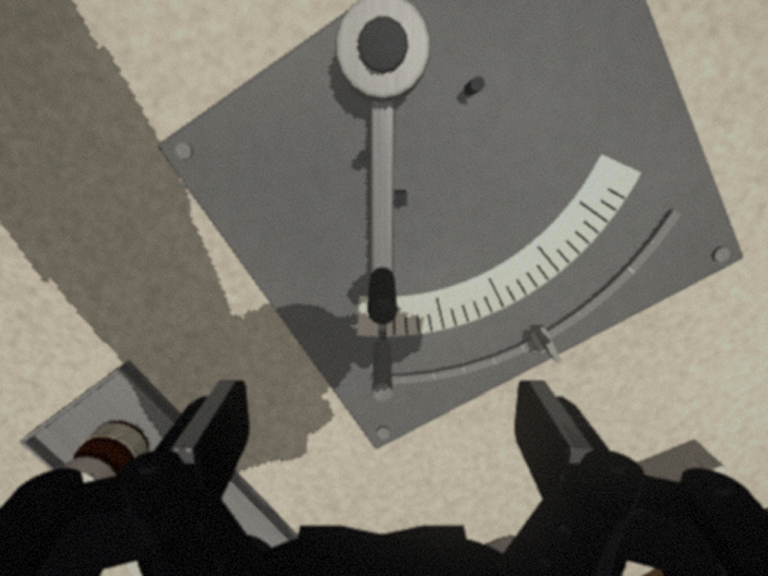

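```bash
python3 - <<'E'
from h import *
import pickle
c=pickle.load(open('w5.pkl','rb')); p=np.load('tester.npy'); im=cv2.imread('pics/w5.png')
crop(im,310,160,90,90,8,'pics/m1.png',10)
f=lambda P:((proj(c,P)[0]-(310,160))*8).round()
print([f(pol(p,q,.178,.0125)) for q in (.25,.5,.75)])
for q in (.54,.56,.58): print(q,[f(pol(p,q,r,z)) for r,z in ((.202,.046),(.222,.046),(.202,.014),(.222,.014))])
E
```

```text
[array([-109.,  464.]), array([208., 350.]), array([503., 161.])]
0.54 [array([418., 573.]), array([486., 700.]), array([338., 475.]), array([401., 592.])]
0.56 [array([448., 557.]), array([519., 684.]), array([366., 460.]), array([431., 577.])]
0.58 [array([478., 541.]), array([551., 666.]), array([393., 445.]), array([460., 561.])]
```

View pics/m1.png

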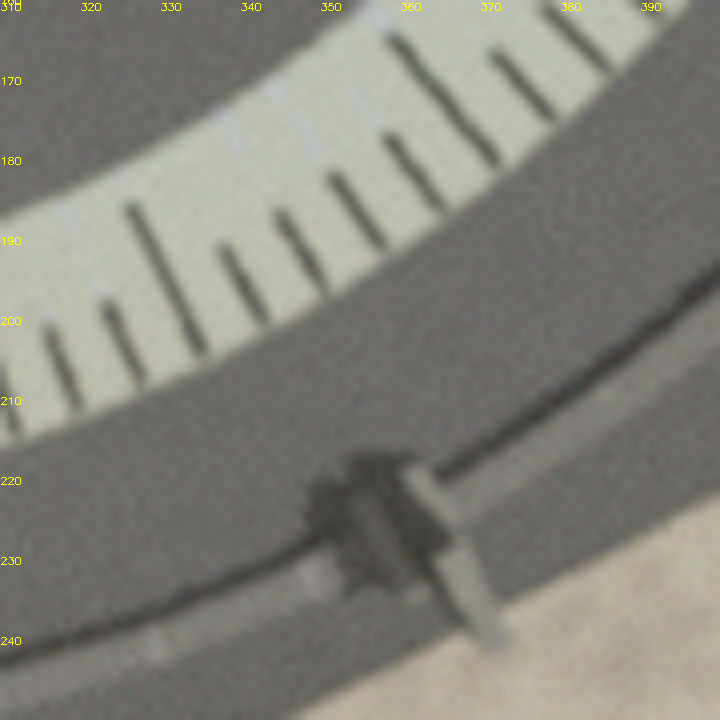

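Needle and arm both stand at 0, with the pin at (382,395) in line with the arm. The flag reads about 0.565. Regripping the post for the final push.

Request:
jog_arm --pt "0.0025 0 -0.03 0 0 0" --pt "0 0 -0.035 0 0 0" --pt "0 0 -0.035 0 0 0" --pt "0 0 -0.025 0 0 0" --pt "0 0 0 0 0 0" --pt "0 0 0 0 0 0" --pt "0 0 0 0 0 0" --pt "0 0 0 0 0 0" --pt "0 0 0 0 0 0" --pt "0 0 0 0 0 0"

```text
clock: 34.85
tcp_pos: [0.4682, -0.0777, 0.0556]
orientation: [0.001, 0.332, 0.943, 0.0]
wrist_force: [0.4, -0.3, 0.3]
finger_gap: 0.0854
```

Request:
jog_arm --pt "0 0 0 0 0 0" --pt "0 0 0 0 0 0" --pt "0 0 0 0 0 0" --pt "0 0 0 0 0 0" --pt "0 0 0 0 0 0" --pt "0 0 0 0 0 0" --pt "0 0 0 0 0 0" --pt "0 0 0 0 0 0" --pt "0 0 0 0 0 0" --pt "0 0 0 0 0 0" --hand 0 --force 60

```text
clock: 35.85
tcp_pos: [0.4675, -0.0777, 0.0549]
orientation: [-0.0, 0.332, 0.943, -0.0]
wrist_force: [-3.6, -3.9, 4.4]
finger_gap: 0.0149
```

Request:
jog_arm --pt "0.004 0.0052 0 0 0 2.865" --pt "0.0037 0.0053 0 0 0 2.865" --pt "0.0034 0.0055 0 0 0 2.865" --pt "0.0031 0.0057 0 0 0 2.865" --pt "0.0029 0.0058 0 0 0 2.865" --pt "0.0026 0.006 0 0 0 2.865" --pt "0.0023 0.0061 0 0 0 2.865" --pt "0.0019 0.0062 0 0 0 2.865" --pt "0.0016 0.0063 0 0 0 2.865" --pt "0.0013 0.0064 0 0 0 2.865"

```text
clock: 36.85
tcp_pos: [0.4936, -0.0199, 0.0548]
orientation: [-0.001, 0.088, 0.996, -0.001]
wrist_force: [-5.1, -8.5, 5.5]
finger_gap: 0.0147
```

Request:
jog_arm --pt "0.0006 0.004 0 0 0 1.8" --pt "0.0003 0.0018 0 0 0 0.8" --pt "0 0 0 0 0 0" --pt "0 0 0 0 0 0" --pt "0 0 0 0 0 0" --pt "0 0 0 0 0 0" --pt "0 0 0 0 0 0" --pt "0 0 0 0 0 0" --pt "0 0 0 0 0 0" --pt "0 0 0 0 0 0"

```text
clock: 37.85
tcp_pos: [0.4945, -0.0143, 0.0548]
orientation: [-0.001, 0.066, 0.998, -0.001]
wrist_force: [-5.3, -7.6, 6.0]
finger_gap: 0.0144
```

```bash
python3 - <<'E'
from h import *
import pickle
s=get_state(); print(s['clock'],s['tcp_pos'],s['wrist_force'],s['finger_gap'])
p=np.load('tester.npy'); d=s['tcp_pos'][:2]-p[:2]; print(np.hypot(*d),np.arctan2(d[1],d[0])-p[2]+.55)
c=calibration("wrist"); im=read_camera("wrist")[:,:,::-1]; cv2.imwrite('pics/w6.png',im); pickle.dump(c,open('w6.pkl','wb'))
cv2.imwrite('pics/w6b.png',cv2.resize(im,(768,576),interpolation=cv2.INTER_CUBIC))
im=read_camera("scene")[:,:,::-1]; cv2.imwrite('pics/sc6.png',im)
crop(im,205,150,90,80,8,'pics/n1.png',10)
im=read_camera("side")[:,:,::-1]; cv2.imwrite('pics/sd6.png',im)
crop(im,225,170,100,80,8,'pics/n2.png',10)
E
```

```text
37.85 [ 0.49453552 -0.01432044  0.05483256] [-5.28465656 -7.59698554  6.01952496] 0.014387845990940434
0.1289582418507394 0.5401167526233532
```

View pics/w6b.png

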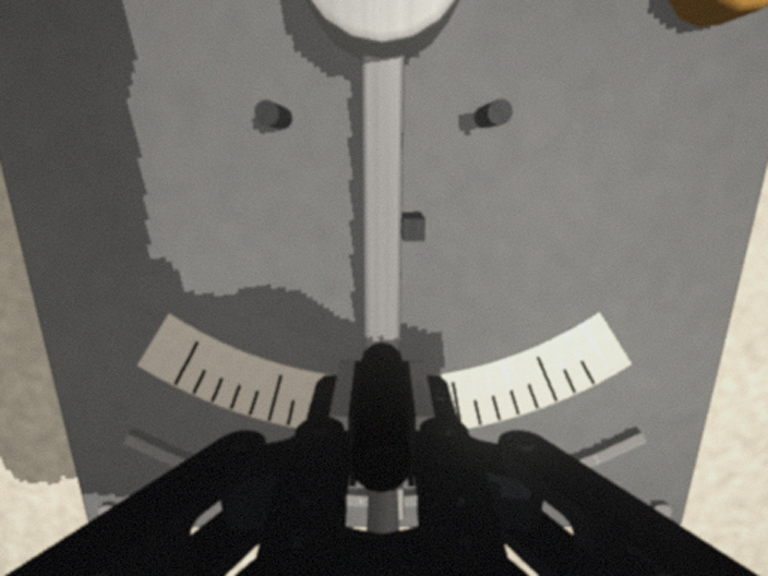

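View pics/n1.png

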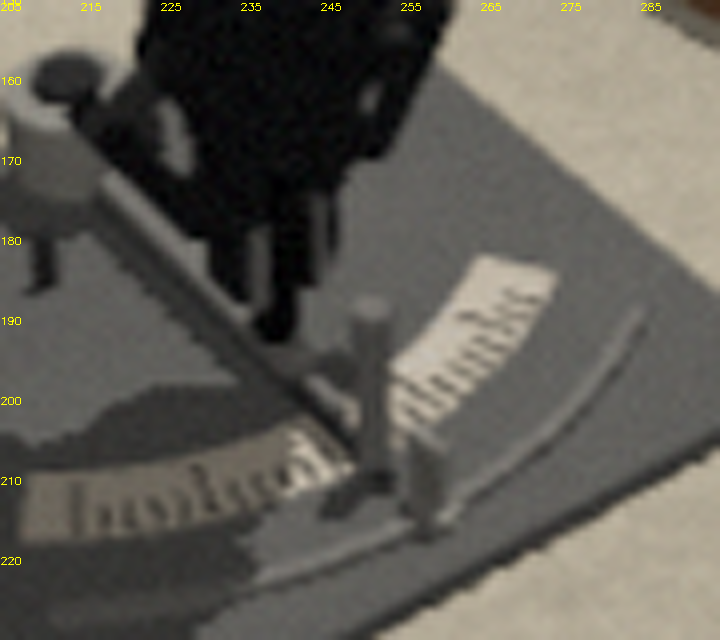

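View pics/n2.png

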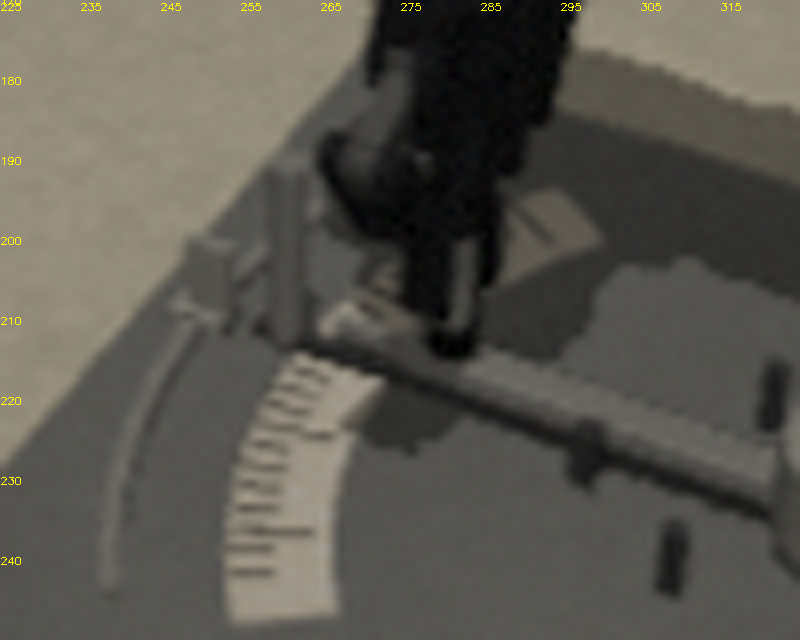

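```bash
python3 - <<'E'
from h import *
import pickle
c=pickle.load(open('w6.pkl','rb')); p=np.load('tester.npy');S=calibration("scene");D=calibration("side")
f=lambda P:(proj(c,P)[0]*1.5).round(1)
for q in (.52,.54,.56): print(q,[f(pol(p,q,r,.034)) for r in (.04,.08,.11)],[f(pol(p,q,.13,.1))])
print('ticks',[(q,f(pol(p,q,.178,.0125))) for q in (.25,.75,1.)])
def rd(C,uv,z,n):
    X=ray_z(C,uv,z);d=X[:2]-p[:2]; print(n,'r',np.hypot(*d).round(4),'q',(np.arctan2(d[1],d[0])-p[2]+.55).round(4))
rd(S,(205+373/8,150+303/8),.085,'pin sc'); rd(D,(225+292/8,170+155/8),.085,'pin sd')
rd(S,(205+428/8,150+440/8),.046,'fin sc'); rd(D,(225+210/8,170+240/8),.046,'fin sd')
for q in (.54,.56,.58):
  print(q,'sc',[((proj(S,pol(p,q,r,.046))[0]-(205,150))*8).round() for r in (.202,.222)],((proj(S,pol(p,q-.02,.185,.085))[0]-(205,150))*8).round(),
  'sd',[((proj(D,pol(p,q,r,.046))[0]-(225,170))*8).round() for r in (.202,.222)],((proj(D,pol(p,q-.02,.185,.085))[0]-(225,170))*8).round())
E
```

```text
0.52 [array([381.7, 110.7]), array([378.6, 232.1]), array([376.5, 311.9])] [array([371.2, 475.8])]
0.54 [array([384.1, 110.8]), array([383.1, 232.1]), array([382.4, 312. ])] [array([381.6, 476. ])]
0.56 [array([386.6, 110.8]), array([387.6, 232.1]), array([388.3, 312. ])] [array([391.9, 476. ])]
ticks [(0.25, array([270.3, 420. ])), (0.75, array([462. , 428.2])), (1.0, array([557.1, 400.9]))]
pin sc r 0.1842 q 0.5551
pin sd r 0.1821 q 0.5284
fin sc r 0.211 q 0.5621
fin sd r 0.2073 q 0.5573
0.54 sc [array([399., 430.]), array([437., 467.])] [357. 313.] sd [array([231., 239.]), array([174., 218.])] [286. 149.]
0.56 sc [array([410., 424.]), array([448., 461.])] [367. 308.] sd [array([224., 246.]), array([167., 226.])] [280. 156.]
0.58 sc [array([420., 419.]), array([460., 455.])] [377. 303.] sd [array([218., 254.]), array([160., 235.])] [274. 163.]
```

Request:
jog_arm --pt "0.0002 0.0015 0 0 0 0.6" --pt "0.0002 0.0013 0 0 0 0.6" --pt "0 0 0 0 0 0" --pt "0 0 0 0 0 0" --pt "0 0 0 0 0 0" --pt "0 0 0 0 0 0" --pt "0 0 0 0 0 0" --pt "0 0 0 0 0 0" --pt "0 0 0 0 0 0" --pt "0 0 0 0 0 0"

```text
clock: 39.0
tcp_pos: [0.4949, -0.0116, 0.0548]
orientation: [-0.001, 0.055, 0.998, -0.001]
wrist_force: [-5.7, -7.6, 6.3]
finger_gap: 0.0144
```

```bash
python3 - <<'E'
from h import *
import pickle
s=get_state(); print(s['clock'],s['tcp_pos'],s['wrist_force'],s['finger_gap'])
p=np.load('tester.npy'); d=s['tcp_pos'][:2]-p[:2]; print(np.hypot(*d),np.arctan2(d[1],d[0])-p[2]+.55)
c=calibration("wrist"); im=read_camera("wrist")[:,:,::-1]; cv2.imwrite('pics/w7.png',im); pickle.dump(c,open('w7.pkl','wb'))
crop(im,190,0,130,100,6,'pics/w7a.png',10)
cv2.imwrite('pics/w7b.png',cv2.resize(im,(768,576),interpolation=cv2.INTER_CUBIC))
f=lambda P:(proj(c,P)[0]).round(1)
for q in (.54,.56,.58): print(q,[f(pol(p,q,r,.034)) for r in (.04,.08,.11)],[f(pol(p,q,.13,.1))])
g=im[:,:,1].astype(int)
for v in (80,140,150,155,205): print(v,[f"{u}:{g[v,u]}" for u in range(236,276)])
E
```

```text
39.0 [ 0.49486784 -0.01164414  0.05483648] [-5.73969152 -7.64071296  6.27713677] 0.014420309576110856
0.12894438396294933 0.5610305755935076
0.54 [array([254.4,  73.9]), array([252.3, 154.7]), array([250.9, 208. ])] [array([247.1, 317.2])]
0.56 [array([256. ,  73.9]), array([255.3, 154.8]), array([254.8, 208. ])] [array([254. , 317.3])]
0.58 [array([257.6,  73.9]), array([258.3, 154.8]), array([258.7, 208. ])] [array([261. , 317.3])]
80 ['236:82', '237:86', '238:90', '239:84', '240:87', '241:95', '242:113', '243:135', '244:158', '245:167', '246:169', '247:166', '248:165', '249:165', '250:160', '251:160', '252:162', '253:165', '254:168', '255:165', '256:169', '257:169', '258:168', '259:169', '260:168', '261:172', '262:167', '263:169', '264:172', '265:170', '266:155', '267:140', '268:123', '269:126', '270:131', '271:131', '272:132', '273:130', '274:136', '275:136']
140 ['236:81', '237:83', '238:85', '239:88', '240:87', '241:87', '242:104', '243:123', '244:141', '245:160', '246:162', '247:162', '248:165', '249:164', '250:161', '251:163', '252:166', '253:166', '254:166', '255:164', '256:
[... 813 characters left out ...]
:160', '252:165', '253:166', '254:166', '255:168', '256:163', '257:163', '258:163', '259:165', '260:161', '261:163', '262:168', '263:166', '264:163', '265:154', '266:133', '267:106', '268:80', '269:74', '270:76', '271:76', '272:80', '273:78', '274:80', '275:81']
205 ['236:83', '237:88', '238:86', '239:83', '240:85', '241:80', '242:92', '243:115', '244:135', '245:152', '246:155', '247:160', '248:162', '249:159', '250:157', '251:159', '252:159', '253:164', '254:169', '255:166', '256:164', '257:158', '258:162', '259:164', '260:164', '261:161', '262:165', '263:166', '264:157', '265:141', '266:132', '267:123', '268:129', '269:128', '270:132', '271:133', '272:133', '273:131', '274:129', '275:132']
```

Arm at 0.561, level with the flag. Hold a full second, then ease back.

Request:
jog_arm --pt "0 0 0 0 0 0" --pt "0 0 0 0 0 0" --pt "0 0 0 0 0 0" --pt "0 0 0 0 0 0" --pt "0 0 0 0 0 0" --pt "0 0 0 0 0 0" --pt "0 0 0 0 0 0" --pt "0 0 0 0 0 0" --pt "0 0 0 0 0 0" --pt "0 0 0 0 0 0"

```text
clock: 40.05
tcp_pos: [0.4949, -0.0116, 0.0549]
orientation: [-0.001, 0.055, 0.998, -0.001]
wrist_force: [-4.5, -6.6, 5.2]
finger_gap: 0.0146
```

Request:
jog_arm --pt "-0.0004 -0.0028 0 0 0 -1.2" --pt "-0.0009 -0.0058 0 0 0 -2.6" --pt "-0.0013 -0.0064 0 0 0 -2.865" --pt "-0.0016 -0.0063 0 0 0 -2.865" --pt "-0.0019 -0.0062 0 0 0 -2.865" --pt "-0.0023 -0.0061 0 0 0 -2.865" --pt "-0.0026 -0.006 0 0 0 -2.865" --pt "-0.0029 -0.0058 0 0 0 -2.865" --pt "-0.0031 -0.0057 0 0 0 -2.865" --pt "-0.0034 -0.0055 0 0 0 -2.865"

```text
clock: 41.05
tcp_pos: [0.475, -0.0673, 0.0549]
orientation: [-0.0, 0.285, 0.959, -0.0]
wrist_force: [-3.0, -2.6, 3.8]
finger_gap: 0.0145
```

Request:
jog_arm --pt "-0.0037 -0.0053 0 0 0 -2.865" --pt "-0.004 -0.0052 0 0 0 -2.865" --pt "0 0 0 0 0 0" --pt "0 0 0 0 0 0" --pt "0 0 0 0 0 0" --pt "0 0 0 0 0 0" --pt "0 0 0 0 0 0" --pt "0 0 0 0 0 0" --pt "0 0 0 0 0 0" --pt "0 0 0 0 0 0"

```text
clock: 42.05
tcp_pos: [0.4677, -0.0775, 0.0549]
orientation: [0.0, 0.332, 0.943, 0.0]
wrist_force: [-2.9, -3.4, 4.5]
finger_gap: 0.0146
```

Request:
jog_arm --pt "0 0 0 0 0 0" --pt "0 0 0 0 0 0" --pt "0 0 0 0 0 0" --pt "0 0 0 0 0 0" --pt "0 0 0 0 0 0" --pt "0 0 0 0 0 0" --pt "0 0 0.03 0 0 0" --pt "0 0 0.045 0 0 0" --pt "0 0 0.045 0 0 0" --pt "0 0 0.02 0 0 0" --hand 1

```text
clock: 43.05
tcp_pos: [0.4693, -0.0781, 0.199]
orientation: [0.003, 0.332, 0.943, 0.0]
wrist_force: [1.0, -0.5, -0.3]
finger_gap: 0.0854
```

Request:
jog_arm --pt "-0.01 0.015 0.03 0 0 3" --pt "-0.01 0.015 0.03 0 0 3" --pt "-0.01 0.015 0.02 0 0 3" --pt "-0.01 0.015 0.01 0 0 3" --pt "0 0 0 0 0 3" --pt "0 0 0 0 0 3" --pt "0 0 0 0 0 3" --pt "0 0 0 0 0 3" --pt "0 0 0 0 0 0" --pt "0 0 0 0 0 0"

```text
clock: 44.05
tcp_pos: [0.4273, -0.0173, 0.2843]
orientation: [-0.0, 0.129, 0.992, 0.0]
wrist_force: [-0.4, 0.1, 0.1]
finger_gap: 0.0854
```

```bash
python3 - <<'E'
from h import *
import pickle
s=get_state(); print(s['clock'],s['tcp_pos'],s['wrist_force'],s['finger_gap'])
c=calibration("wrist"); im=read_camera("wrist")[:,:,::-1]; cv2.imwrite('pics/w8.png',im); pickle.dump(c,open('w8.pkl','wb'))
cv2.imwrite('pics/w8b.png',cv2.resize(im,(768,576),interpolation=cv2.INTER_CUBIC))
cv2.imwrite('pics/sc8.png',read_camera("scene")[:,:,::-1])
p=np.load('tester.npy')
for q in (.54,.56,.58): print(q,[(proj(c,pol(p,q,r,z))[0]*1.5).round() for r,z in ((.06,.02),(.185,.085),(.202,.046),(.222,.046))])
E
```

```text
44.05 [ 0.42728389 -0.01730335  0.28431083] [-0.35823342  0.08719041  0.12198517] 0.0853681730170745
0.54 [array([395., 235.]), array([414., 397.]), array([413., 391.]), array([415., 410.])]
0.56 [array([396., 235.]), array([418., 396.]), array([417., 391.]), array([420., 410.])]
0.58 [array([398., 235.]), array([423., 396.]), array([421., 390.]), array([424., 409.])]
```

View pics/w8b.png

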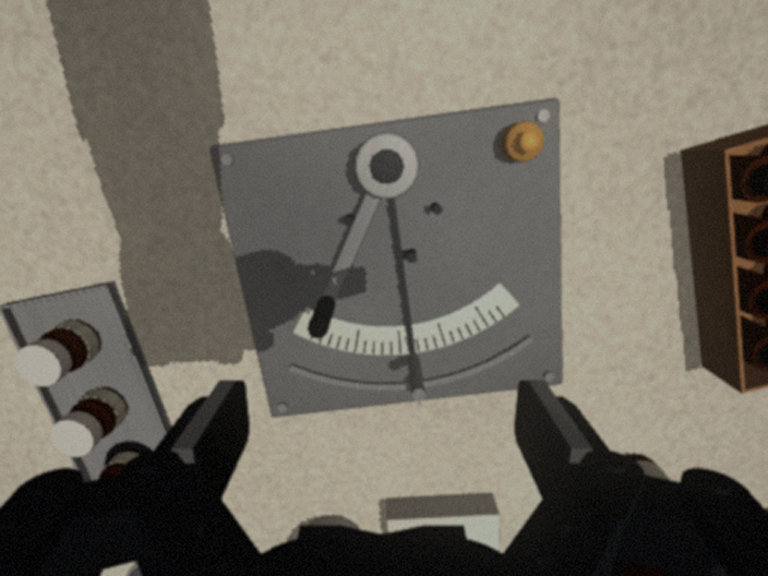

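View pics/sc8.png

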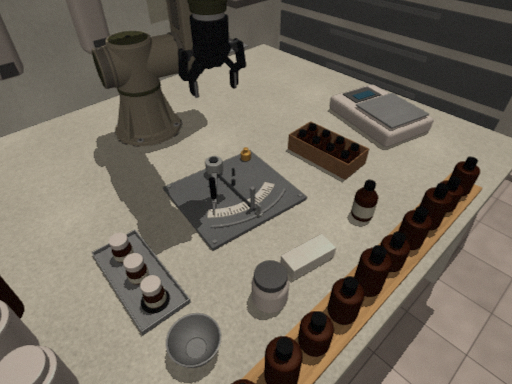

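```bash
python3 - <<'E'
from workcell import *
print(hand_in())
E
```

```text
the job is handed in; nothing more can be done
None
```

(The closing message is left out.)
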